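# Stack the knob fittings on a polished lid's stem

### The job

Thread the fittings onto the stem of the domed lid in this order: first the spacer sleeve, then the flat washer, then the castellated bushing, teeth down. The bushing will catch on the stem's cross pin, so rest it there lightly and turn it by feel until its slots drop over the pin and it sits fully home on the washer; then let go. Be gentle with the polished work - never push the fittings against the lid or its stem with more than 25 N (the weight of 2.5 kg) - and leave the other things on the bench where they are.

Things in the scene. Friction and masses are not known exactly. Their poses are not given: they have to be found in the camera images.
- rest: Round turned wooden rest, 210 mm across and 26 mm high, fixed to the bench. Origin: centre of its underside, on the bench, z up.
- lid: Polished brass domed lid, 192 mm across, lying centred on the rest's springy rubber lining: it cannot shift, turn or tip, but gives straight down about 1 mm for every 5 N of push and springs back. Origin: on the stem's axis, level with the bench, z up. The dome rises to a flat round boss 60 mm across, its top 85 mm above the bench (under 1 mm lower under the weight of the fittings). From it rises an upright stem.
- seat (a point): Centre of the boss's top face, 85 mm above the bench, z up. On it stands the stem: a fixed round rod 16 mm in diameter, 68 mm tall, its top 8 mm tapered to 9 mm across, with a cross pin (see pin_mid). Seated in order: spacer 0 to 22 mm above the boss, washer 22 to 30 mm, bushing 30 to 63 mm.
- pin_mid (a point): Middle of the stem's cross pin, on the stem's axis 37 mm above the boss. The pin is a level round steel rod 5 mm thick (top 39.5 mm above the boss), sticking out of both sides of the stem to 22 mm end to end. Its horizontal direction differs every time and is NOT measured (this frame's x and y do not tell it). It does not turn.
- spacer_mid (a point): Brass spacer sleeve: plain round tube 36 mm outside diameter, 25 mm bore (passes over the cross pin with 1.5 mm to spare all round), 22 mm high, about 0.1 kg. Starts standing on the bench. This point is its centre, half-way up (11 mm from either end); z along its axis, up.
- washer_mid (a point): Brass washer: flat round disc 52 mm outside diameter, 25 mm bore (passes over the cross pin), 8 mm thick, about 0.1 kg. Starts lying flat on the bench. This point is its centre, half-way up (4 mm from either face); z along its axis.
- bushing_mid (a point): Brass castellated bushing: round, 36 mm outside diameter, 18 mm bore (1 mm clearance all round on the stem, too narrow for the cross pin), 33 mm high, about 0.17 kg; the upper 21 mm is a plain round sleeve, the lower 12 mm is slotted (see bushing_foot). Starts standing on the bench, teeth down. This point is its centre, 16.5 mm from either end; z along its axis, up.
- bushing_foot (a point): Centre of the bushing's toothed lower end. Four open slots 7 mm wide, 12 mm deep, through the wall at this frame's +x, +y, -x, -y. Teeth on the pin, the foot is 39.5 mm above the boss; with slots within about 5 degrees of the pin it goes down 9.5 mm onto the washer. A quarter turn of searching is always enough; turning on after that jams hard on the pin.
- finial: Bystander: brass knob, 36 mm across, 53 mm tall, standing on the bench. Origin at its foot. Leave alone.
- wrench: Bystander: steel wrench lying on the bench. Leave alone.
- compound_bar: Bystander: reddish bar of polishing compound, 45 x 130 x 35 mm, on the bench. Leave alone.
- tin: Bystander: closed tin, 70 mm across and 70 mm tall, standing on the bench. Leave alone.
Not all that is in view belongs to the job. What is shaped like the part that bears spacer_mid but purple or red is not meant. What is shaped like the rest but pink is not meant.

How it is judged:
On the way, in this order (a step that is already met when the one before it is completed fails the run):
1. the spacer is seated on the boss around the stem, with neither washer nor bushing on the stem (z of spacer_mid in the frame of seat between 0.0085 and 0.0135 m and horizontal distance between spacer_mid and seat below 0.007 m and angle between spacer_mid's own z axis and vertical below 0.08 rad and horizontal distance between each of washer_mid, bushing_mid and seat above 0.03 m), for 0.2 s.
2. the washer lies on the seated spacer, around the stem, with the bushing not yet on the stem (z of spacer_mid in the frame of seat between 0.0085 and 0.0135 m and horizontal distance between each of spacer_mid, washer_mid and seat below 0.007 m and angle between each of spacer_mid, washer_mid's own z axis and vertical below 0.08 rad and z of washer_mid in the frame of seat between 0.0235 and 0.0285 m and horizontal distance between bushing_mid and seat above 0.03 m), for 0.2 s.
3. the bushing has dropped over the pin and sits on the washer (z of spacer_mid in the frame of seat between 0.0085 and 0.0135 m and horizontal distance between each of spacer_mid, washer_mid and seat below 0.007 m and angle between each of spacer_mid, washer_mid, bushing_mid's own z axis and vertical below 0.08 rad and z of washer_mid in the frame of seat between 0.0235 and 0.0285 m and z of bushing_mid in the frame of seat between 0.044 and 0.049 m and horizontal distance between bushing_mid and seat below 0.004 m), for 0.2 s.
At the end, for the whole second after the job is handed in: Spacer on the boss, washer on the spacer and bushing on the washer, all around the stem, each within 2.5 mm of its seated height, upright within 0.08 rad, the spacer and washer within 7 mm and the bushing within 4 mm of the stem's axis, all released and at rest (under 0.02 m/s) (all of step 3 and linear speed of each of spacer, washer, bushing below 0.02 m/s); the robot touches nothing.
It fails at once if a fitting is forced against the lid, stem or pin with more than 25 N (contact force between any of spacer, washer, bushing and lid above 25 N).
It fails at once if a bystander is moved more than 30 mm (distance of any of finial, wrench, compound_bar, tin from where it was at the start of the episode above 0.03 m).
It also fails if it takes over 72 s, if anything falls off the work surface, if the arm or the gripper's body presses on something with over 40 N, if the wrist force passes 120 N, or if a joint passes its speed limit or range.

### The arm

A 7-joint arm with a two-finger parallel gripper is mounted at the origin on the work surface. World frame = base frame: x ahead of the robot, y to its left, z up, the work surface at z = 0. Lengths are in m, angles in rad, forces in N, time in s.
With the tool pointing down it reaches from about 0.425 to 0.925 m from the base axis. Payload 6.8 kg.
Tool frame: the origin (TCP) lies at the centre of the arm's flange, where the gripper is bolted on; the fingertips stand 173 mm ahead of it and the grasp point (between the pads) lies 155 mm ahead of it (r.hold_point_z is the distance from the TCP to the grasp point, in m); z points along the fingers, x is the direction in which the jaws open and shut, and the axes are right-handed (so a half turn about z gives the same grasp; the last joint's range is limited). The gripper opens to 85 mm and grips with 20 to 120 N. Pads are 22 mm wide; open, the fingers measure 114 mm over their backs; the gripper's body (76 mm by 85 mm) begins 54 mm behind the grasp point. The pads swing forward as they close: fully open they stand 13 mm farther back than shut.
Start: joints at [1.049, 0.477, 0.022, 1.555, -0.011, 1.109, -0.083], TCP at [0.271, -0.618, 0.405] pointing down, gripper open.
Joint ranges: [-2.96, 2.96], [-0.34, 2.1], [-1.41, 1.46], [0.24, 2.44], [-1.37, 4.51], [0.17, 1.92], [-2.96, 2.96]. Speed limits (rad/s): [2.39, 2.39, 3.14, 3.14, 3.14, 3.14, 3.14].

### API

Orientations are given as a rotation vector (axis times angle).
In Python, from bench import r gives the robot as it stands.
- The arm moves only by the tool apply_moves, never from a script. Its arguments are lists of equal length, an entry for each row: "dp": the shift along the tool's x, y, z scaled (see below), a list of three; "twist": the turn, a rotation vector about the tool's x, y, z scaled (see below), a list of three; "jaw": the closure in counts, from 0 (fully open) to 255 (shut). In form: {"dp": [[x, y, z], ...], "twist": [[rx, ry, rz], ...], "jaw": [jaw, ...]}. A call has 1 to 20 rows; each row shifts and turns the pose as measured when the row begins, along the tool's axes as they then stand; what a row does not reach is not made up. The controller multiplies each number of a shift by 12 cm and each number of a turn by 120 degrees. A row lasts 1/10 s, in which the tool goes at most 50 mm and 8.59 degrees, less where a joint would pass 70% of its speed; a pose out of reach is approached as far as the arm can. A call with a number of a shift or a turn outside -1 to 1 is refused whole. A call with a gripper value outside its range is refused whole. The fingers move at their own pace and stop on an object; "grip_force" is the grip in N (left out, the last holds). Time passes only in rows, so rows that do not move let the fingers close. It gives the time, the measured TCP pose, the force and the opening at its end, in the units of the state.
- r.get_obs(): the state, without advancing time (a new reading comes with each control period).
- r.grab_frame(name): name is "side" or "top" or "wrist"; returns a dict with "color" (400x640x3 uint8, red, green, blue), "z_map" (400x640 float32, m along the optical axis (not along the pixel's ray), 0 where there is no reading), "intrinsics" (3x3 intrinsics, pixels), "R" (3x3) and "t" (3): a world point X has camera coordinates R X + t; the wrist camera has in their place "hand_eye" (4x4, takes a point from camera to tool coordinates, whose origin is the TCP and whose axes are the tool frame's). Camera axes: x right, y down, z forward; pixel columns grow to the right and rows downward; lengths in m; the calibration is good to about 2 mm. A picture is of the moment at which its call begins: read the wrist's pose just before it.
- r.hand_in(): hands the job in, once; it reports no verdict.
The state is a dict: "clock": time; "joints": joint angles; "qvel": joint speeds; "tau": joint torques, N m; "tcp_pos": TCP position; "orientation": TCP orientation; "contact_force": force on the tool from outside, world axes, zero at the start; "moment": the same for the moment, N m; "grip_width": finger opening in m.
Only numpy, scipy, OpenCV 4.12 (cv2) and the standard library are available. Lean on these libraries where they do the work, as an engineer would, in place of code of your own. Each camera call takes 0.05 s, during which the arm holds its last target.

## Working session

There is one attempt and no reset: what is moved stays moved. The work goes in short steps, Python scripts to look and compute and a tool call to move; the robot and the scene stay as the last step left them, time stands still between calls to the robot, and variables do not carry over. Pictures are saved under pics/ and viewed, and the job is handed in when it is done.

Besides the shell and the picture viewer there is one more tool, called after "Call:" by a JSON object that holds its "name" and its "arguments", one argument or row to a line. apply_moves: Moves the arm, as the interface text tells. Shifts and turns lie within -1 to 1; 1 stands for 12 cm of shift or 120 degrees of turn. Its arguments: {"type":"object","properties":{"dp":{"type":"array"},"twist":{"type":"array"},"jaw":{"type":"array"},"grip_force":{"type":"number"}},"required":["dp","twist","jaw"]}

```bash
ls; mkdir -p pics
python3 - <<'E'
from bench import r
import cv2,numpy as np
print(r.get_obs(), r.hold_point_z)
for n in ("side","top","wrist"):
    f=r.grab_frame(n); cv2.imwrite(f"pics/{n}0.png",f["color"][:,:,::-1]); np.savez(f"{n}0.npz",**f)
    print(n,f["intrinsics"].tolist(),[f[k].round(3).tolist() for k in f if k in("R","t","hand_eye")])
E
```

```text
pics
{'clock': 0.0, 'joints': array([ 1.04892196,  0.47777791,  0.02238444,  1.55644719, -0.01149355,
        1.10927191, -0.08309837]), 'qvel': array([ 7.93267121e-05, -8.18943472e-04, -1.11363707e-03, -1.43315957e-03,
        2.94433055e-04, -1.33912341e-03,  7.58583592e-04]), 'tau': array([ 6.31164075e-04, -5.96456158e+01,  1.60808511e+00, -2.81197536e+01,
        1.24850386e-02,  9.50689602e-03,  7.26166263e-06]), 'tcp_pos': array([ 0.27127159, -0.61779404,  0.40374297]), 'orientation': array([-2.62967371e+00,  1.71731373e+00,  2.46055895e-03]), 'contact_force': array([-0.26530912,  0.28863014, -0.22506335]), 'moment': array([-0.00201745,  0.03365313,  0.04048861]), 'grip_width': 0.08529530941977742} 0.1547
side [[495.0824034658506, 0.0, 320.03950953177474], [0.0, 495.0824034658506, 202.71625278178578], [0.0, 0.0, 1.0]] [[[-0.809, -0.588, -0.02], [-0.385, 0.556, -0.737], [0.444, -0.588, -0.676]], [0.403, 0.342, 0.994]]
top [[440.9337705215225, 0.0, 320.0243490030211], [0.0, 440.9337705215225, 198.27915918315915], [0.0, 0.0, 1.0]] [[[-0.005, -1.0, -0.014], [-0.996, 0.006, -0.093], [0.093, 0.014, -0.996]], [-0.084, 0.566, 1.334]]
wrist [[339.73514157606604, 0.0, 319.28458802130694], [0.0, 339.73514157606604, 202.65256218693753], [0.0, 0.0, 1.0]] [[[1.0, -0.0, -0.0, -0.0], [0.0, 0.947, 0.321, -0.083], [0.0, -0.321, 0.947, 0.032], [0.0, 0.0, 0.0, 1.0]]]
```

View pics/side0.png

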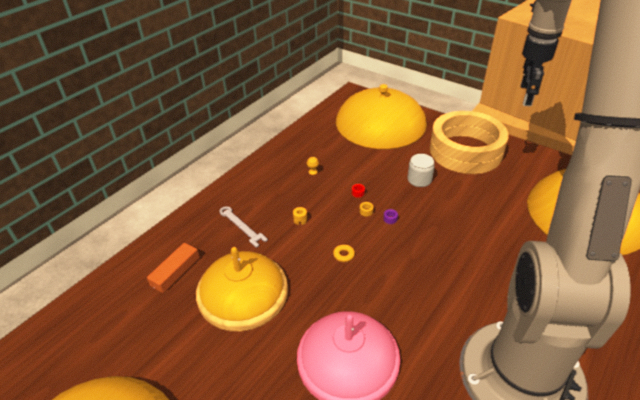

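View pics/top0.png

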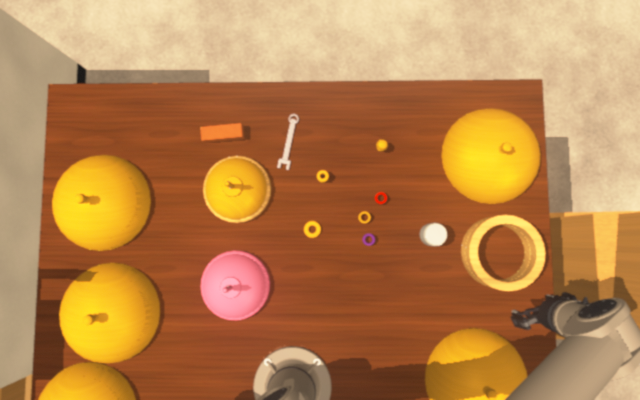

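View pics/wrist0.png

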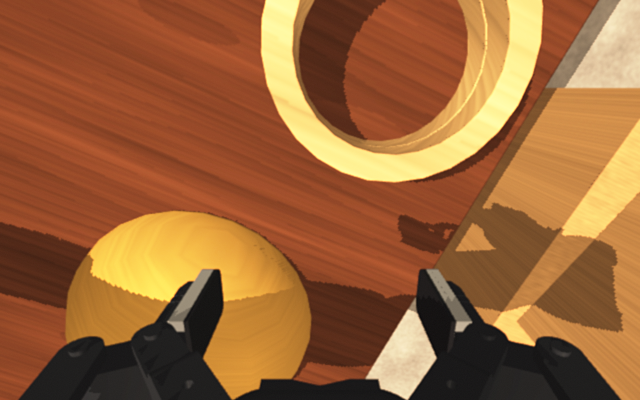

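The side view shows the lid at (242,288), the wrench and bar next to it, the bushing probably at (300,215), the spacer at (366,209) and the washer at (344,253). The purple, red and pink lookalikes are also in view. In the top view these sit at lid (237,188), bushing (323,176), spacer (365,217) and washer (312,229). Next I'll zoom in and measure.

```bash
cat > h.py <<'E'
import numpy as np,cv2
def ray(f,u,v,z):
    K,R,t=f["intrinsics"],f["R"],f["t"]
    d=R.T@np.linalg.inv(K)@np.array([u,v,1.]); c=-R.T@t
    return c+d*(z-c[2])/d[2]
def ell(f,box,sat=0):
    x0,y0,x1,y1=box
    hsv=cv2.cvtColor(f["color"],cv2.COLOR_RGB2HSV)[y0:y1,x0:x1]
    m=((hsv[...,0]>=17)&(hsv[...,0]<=35)&(hsv[...,2]>110)).astype(np.uint8)
    cs,_=cv2.findContours(m,cv2.RETR_EXTERNAL,cv2.CHAIN_APPROX_NONE)
    c=max(cs,key=cv2.contourArea); (x,y),rad=cv2.minEnclosingCircle(c)
    bx=cv2.boundingRect(c)
    return x+x0,y+y0,rad,(bx[0]+x0,bx[1]+y0,bx[2],bx[3])
E
python3 - <<'E'
from h import *
t=dict(np.load("top0.npz"));s=dict(np.load("side0.npz"))
for n,b,z in(("bush",(305,160,340,192),.033),("spacer",(352,205,378,226),.022),("washer",(298,215,330,244),.008),("lid",(195,148,280,228),.026)):
    e=ell(t,b); p=ray(t,e[0],e[1],z); print(n,np.round(e[:3],1),e[3],p.round(4), np.hypot(p[0],p[1]).round(3))
for n,b,z in(("bush",(285,200,315,228),.0165),("spacer",(355,198,377,219),.011),("washer",(328,240,360,266),.004)):
    e=ell(s,b); bx=e[3];p=ray(s,bx[0]+bx[2]/2,bx[1]+bx[3]/2-.5,z); print(n,e[3],p.round(4))
a=t["color"][130:250,190:400];cv2.imwrite("pics/a.png",cv2.resize(a,None,fx=3.8,fy=3.8,interpolation=2)[:,:,::-1])
a=s["color"][170:330,190:400];cv2.imwrite("pics/b.png",cv2.resize(a,None,fx=3.7,fy=3.7,interpolation=2)[:,:,::-1])
for n in("finial",(382,146)),("wr",(282,165)),("wr2",(293,118)),("tin",(434,234)),("bar",(222,132)): print(n[0],ray(t,*n[1],0.03).round(3))
E
```

```text
bush [322.4 175.9   6.1] (317, 170, 12, 13) [ 0.6342 -0.0952  0.033 ] 0.641
spacer [364.  216.6   6.2] (358, 211, 13, 12) [ 0.5085 -0.2225  0.022 ] 0.555
washer [312.  228.9   8.6] (304, 221, 17, 17) [ 0.4719 -0.0618  0.008 ] 0.476
lid [235.4 188.8  33.2] (203, 156, 66, 67) [0.5968 0.1746 0.026 ] 0.622
bush (293, 207, 14, 17) [ 0.6337 -0.096   0.0165]
spacer (360, 202, 13, 14) [ 0.5047 -0.2235  0.011 ]
washer (334, 245, 20, 17) [ 0.4683 -0.0605  0.004 ]
finial [ 0.727 -0.281  0.03 ]
wr [0.67 0.03 0.03]
wr2 [ 0.818 -0.004  0.03 ]
tin [ 0.454 -0.433  0.03 ]
bar [0.775 0.218 0.03 ]
```

View pics/a.png

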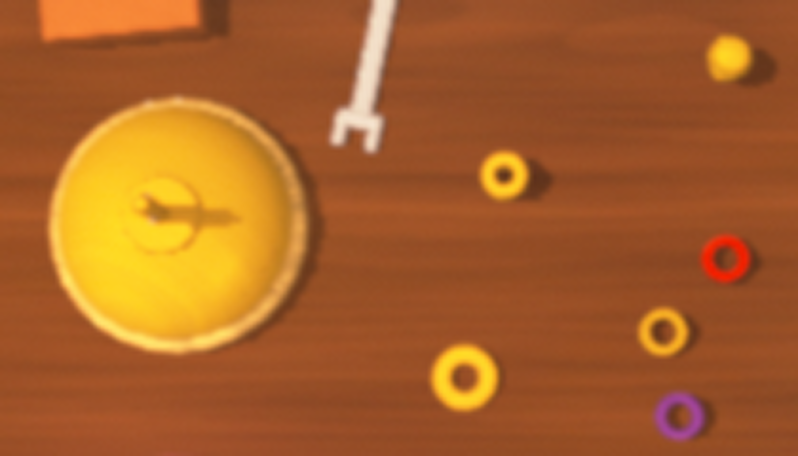

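View pics/b.png

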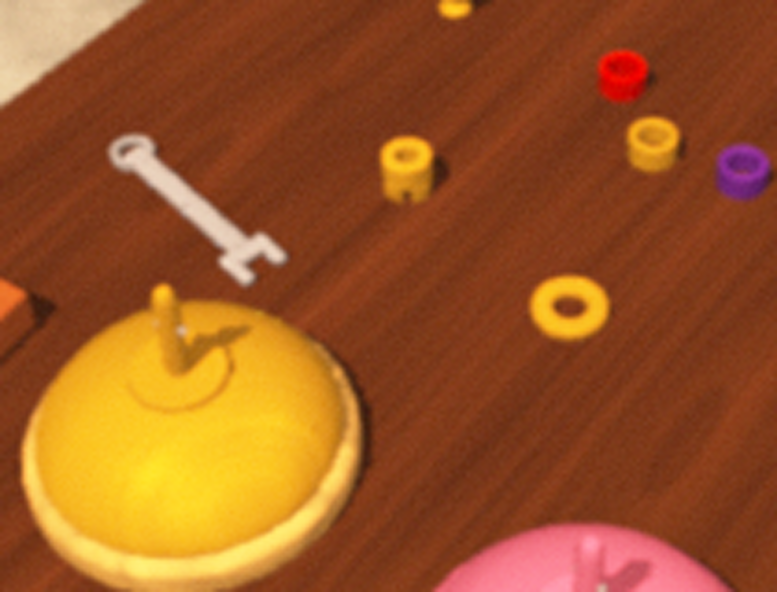

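The pieces are identified. The spacer has red and purple lookalikes beside it, so I'll turn the jaws away from both. Now I'll work out the first approach.

```bash
cat >> h.py <<'E'
from scipy.spatial.transform import Rotation as Ro
def yaw(o):
    x=Ro.from_rotvec(o["orientation"]).as_matrix()[:,0]; return np.degrees(np.arctan2(x[1],x[0]))
def delta(o,target,yawdeg=None):
    """target TCP xyz world; prints scaled shift in tool axes of a levelled tool at yawdeg and turn needed"""
    R=Ro.from_rotvec(o["orientation"]).as_matrix(); a=yaw(o)
    yd=a if yawdeg is None else yawdeg
    c,s=np.cos(np.radians(yd)),np.sin(np.radians(yd))
    Rt=np.array([[c,s,0],[s,-c,0],[0,0,-1.]])
    d=np.array(target)-o["tcp_pos"]
    rv=Ro.from_matrix(R.T@Rt).as_rotvec()
    print("tcp",o["tcp_pos"].round(4),"yaw",round(a,2),"t",round(o["clock"],2),"F",o["contact_force"].round(2),"w",round(o["grip_width"],4))
    print(" total shift now-axes/0.12:",(R.T@d/.12).round(4)," target-yaw-axes:",(Rt.T@d/.12).round(4)," turn/120:",(np.degrees(rv)/120).round(4),"deg",np.degrees(rv).round(2))
E
python3 - <<'E'
from h import *
from bench import r
o=r.get_obs(); delta(o,[.507,-.223,.33],-108.5)
E
```

```text
tcp [ 0.2713 -0.6178  0.4039] yaw -66.29 t 0.15 F [-0.03  0.64 -0.93] w 0.0856
 total shift now-axes/0.12: [-2.222  -3.1213  0.6189]  target-yaw-axes: [-3.7435 -0.8185  0.6161]  turn/120: [3.000e-04 6.000e-04 3.518e-01] deg [4.000e-02 8.000e-02 4.221e+01]
```

Call:
{"name": "apply_moves", "arguments": {
  "dp": [
    [-0.222,-0.312,0.062],
    [-0.222,-0.312,0.062],
    [-0.222,-0.312,0.062],
    [-0.222,-0.312,0.062],
    [-0.222,-0.312,0.062],
    [-0.222,-0.312,0.062],
    [-0.222,-0.312,0.062],
    [-0.222,-0.312,0.062],
    [-0.222,-0.312,0.062],
    [-0.222,-0.312,0.062],
    [0,0,0],
    [0,0,0],
    [0,0,0],
    [0,0,0],
    [0,0,0],
    [0,0,0]
  ],
  "twist": [
    [0,0,0],
    [0,0,0],
    [0,0,0],
    [0,0,0],
    [0,0,0],
    [0,0,0],
    [0,0,0],
    [0,0,0],
    [0,0,0],
    [0,0,0],
    [0,0,0.07],
    [0,0,0.07],
    [0,0,0.07],
    [0,0,0.07],
    [0,0,0.07],
    [0,0,0]
  ],
  "jaw": [70,70,70,70,70,70,70,70,70,70,70,70,70,70,70,70],
  "grip_force": 40
}}

```text
clock: 1.75
tcp_pos: [0.5146, -0.2067, 0.3216]
orientation: [1.806, -2.566, -0.008]
contact_force: [0.6, 0.4, -0.0]
grip_width: 0.0621
```

```bash
cat >> h.py <<'E'
def wr(o,f,u,v,z):
    R=Ro.from_rotvec(o["orientation"]).as_matrix(); H=f["hand_eye"]
    d=R@H[:3,:3]@np.linalg.inv(f["intrinsics"])@np.array([u,v,1.]); c=o["tcp_pos"]+R@H[:3,3]
    return c+d*(z-c[2])/d[2]
def snap(r,name,n="wrist"):
    o=r.get_obs(); f=r.grab_frame(n); cv2.imwrite(f"pics/{name}.png",f["color"][:,:,::-1])
    np.savez(f"{name}.npz",**f,**{"o_"+k:v for k,v in o.items()}); return o,f
E
python3 - <<'E'
from h import *
from bench import r
o,f=snap(r,"w1"); delta(o,[.507,-.223,.33],-108.5)
E
```

```text
tcp [ 0.5146 -0.2067  0.3216] yaw -109.71 t 1.75 F [ 0.61  0.38 -0.03] w 0.0621
 total shift now-axes/0.12: [ 0.1491  0.0142 -0.0702]  target-yaw-axes: [ 0.1488  0.0169 -0.0703]  turn/120: [ 0.0031  0.     -0.0101] deg [ 0.38  0.   -1.21]
```

View pics/w1.png

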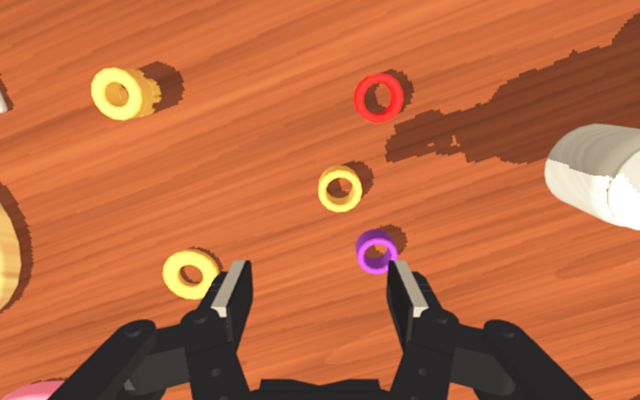

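The wrist view shows the spacer at (340,188), the washer at (190,273), the bushing at (118,93), red at (379,97) and purple at (376,252). I'll fit ellipses to get metric positions.

```bash
cat >> h.py <<'E'
def hole(f,box,k=4,vmin=165,save=None):
    """bore (child contour) & outer ellipse of bright top rim in box"""
    x0,y0,x1,y1=box
    a=cv2.resize(f["color"][y0:y1,x0:x1],None,fx=k,fy=k,interpolation=cv2.INTER_CUBIC)
    hsv=cv2.cvtColor(a,cv2.COLOR_RGB2HSV)
    m=((hsv[...,0]>=19)&(hsv[...,0]<=38)&(hsv[...,2]>vmin)&(hsv[...,1]>90)).astype(np.uint8)*255
    m=cv2.medianBlur(m,5)
    if save: cv2.imwrite(save,np.hstack([a[:,:,::-1],cv2.cvtColor(m,cv2.COLOR_GRAY2BGR)]))
    cs,h=cv2.findContours(m,cv2.RETR_CCOMP,cv2.CHAIN_APPROX_NONE); out=[]
    for i,c in enumerate(cs):
        if cv2.contourArea(c)<150: continue
        e=cv2.fitEllipse(c); out.append(("in" if h[0][i][3]>=0 else "out",e[0][0]/k+x0+.5/k-.5,e[0][1]/k+y0+.5/k-.5,e[1][0]/k,e[1][1]/k))
    return out
E
python3 - <<'E'
from h import *
f=dict(np.load("w1.npz")); o={k[2:]:f[k] for k in f if k[:2]=="o_"}
for n,b,z in(("spacer",(310,155,372,222),.022),("washer",(155,240,228,308),.008),("bush",(85,60,165,130),.033)):
    for e in hole(f,b,save=f"pics/m_{n}.png"): print(n,e[0],np.round(e[1:],1),wr(o,f,e[1],e[2],z).round(4))
Z=f["z_map"]; H=f["hand_eye"]
for u,v in((245,265),(232,305),(398,265),(250,263),(243,270),(410,305),(340,205)):
    z=Z[v,u]; p=H[:3,:3]@(np.linalg.inv(f["intrinsics"])@[u,v,1]*z)+H[:3,3]; print((u,v),p.round(4))
E
cd pics; python3 -c "
import cv2,numpy as np
l=[cv2.resize(cv2.imread(f'm_{n}.png'),(500,190)) for n in('spacer','washer','bush')];cv2.imwrite('m.png',np.vstack(l))"
```

```text
spacer out [339.2 190.3  42.1  44.1] [ 0.5097 -0.2223  0.022 ]
spacer in [338.8 190.5  26.1  28.6] [ 0.5096 -0.2219  0.022 ]
washer out [188.9 274.2  47.5  53. ] [ 0.4747 -0.0614  0.008 ]
washer in [190.1 275.2  21.3  25.5] [ 0.4733 -0.0619  0.008 ]
bush out [145.5 103.4   6.3  15.4] [ 0.6228 -0.1116  0.033 ]
bush out [113.1  88.5   6.6   9.3] [ 0.6397 -0.0948  0.033 ]
bush out [116.5  93.6  46.5  56.4] [ 0.6359 -0.0953  0.033 ]
bush in [116.6  94.1  21.8  25.7] [ 0.6356 -0.0952  0.033 ]
(245, 265) [-0.0316 -0.0113  0.1598]
(232, 305) [-0.031  -0.0098  0.1339]
(398, 265) [ 0.0335 -0.0109  0.1605]
(250, 263) [-0.0312 -0.0081  0.1673]
(243, 270) [-0.0317 -0.0112  0.1558]
(410, 305) [ 0.0317 -0.0105  0.1329]
(340, 205) [0.0174 0.0113 0.3026]
```

View pics/m.png

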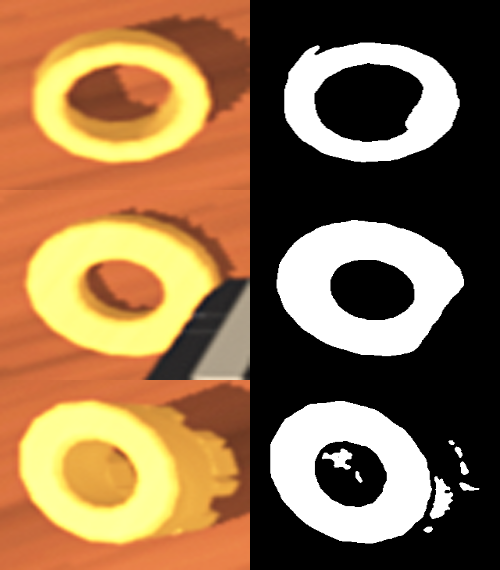

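Run:
```python
from h import *
from bench import r
o=r.get_obs(); delta(o,[.5095,-.2221,.18])
```

```text
tcp [ 0.5146 -0.2067  0.3216] yaw -109.49 t 1.8 F [-0.4  -0.12  0.78] w 0.0617
 total shift now-axes/0.12: [ 0.1351 -0.0108  1.1796]  target-yaw-axes: [ 0.135  -0.003   1.1797]  turn/120: [0.0032 0.     0.    ] deg [0.38 0.   0.  ]
```

Call:
{"name": "apply_moves", "arguments": {
  "dp": [
    [0.07,-0.002,0.2],
    [0.065,-0.001,0.2],
    [0,0,0.2],
    [0,0,0.15],
    [0,0,0]
  ],
  "twist": [
    [0.003,0,0],
    [0,0,0],
    [0,0,0],
    [0,0,0],
    [0,0,0]
  ],
  "jaw": [75,75,75,75,75]
}}

```text
clock: 2.3
tcp_pos: [0.51, -0.223, 0.2297]
orientation: [-1.839, 2.544, -0.004]
contact_force: [-0.5, -0.4, 0.6]
grip_width: 0.0599
```

Run:
```python
from h import *
from bench import r
o,f=snap(r,"w2"); delta(o,[.5095,-.2221,.18])
for e in hole(f,(270,170,400,300),k=3,save="pics/m_2.png"): print(e[0],np.round(e[1:],1),wr(o,f,e[1],e[2],.022).round(4))
```

```text
tcp [ 0.51   -0.223   0.2297] yaw -108.27 t 2.3 F [-0.52 -0.35  0.64] w 0.0599
 total shift now-axes/0.12: [-0.0052  0.0077  0.4145]  target-yaw-axes: [-0.0055  0.0063  0.4145]  turn/120: [-0.0016  0.0004 -0.    ] deg [-0.19  0.04 -0.  ]
out [318.8 241.8  57.7  63.7] [ 0.5103 -0.2225  0.022 ]
in [318.3 241.6  36.5  41.1] [ 0.5105 -0.2223  0.022 ]
```

View pics/w2.png

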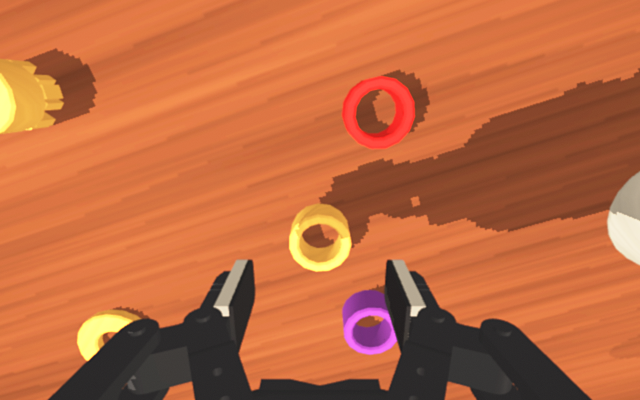

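Call:
{"name": "apply_moves", "arguments": {
  "dp": [
    [0,0.004,0.2],
    [0,0,0.15],
    [0,0,0.06],
    [0,0,0],
    [0,0,0],
    [0,0,0],
    [0,0,0],
    [0,0,0],
    [0,0,0]
  ],
  "twist": [
    [0,0,0],
    [0,0,0],
    [0,0,0],
    [0,0,0],
    [0,0,0],
    [0,0,0],
    [0,0,0],
    [0,0,0],
    [0,0,0]
  ],
  "jaw": [75,75,75,75,255,255,255,255,255]
}}

```text
clock: 3.25
tcp_pos: [0.5141, -0.2245, 0.1888]
orientation: [-1.843, 2.53, -0.021]
contact_force: [-0.3, -0.3, -1.8]
grip_width: 0.0334
```

Run:
```python
from h import *
from bench import r
o,f=snap(r,"w3"); delta(o,[.5095,-.2221,.33])
```

```text
tcp [ 0.5141 -0.2245  0.1888] yaw -107.84 t 3.25 F [-0.34 -0.31 -1.75] w 0.0334
 total shift now-axes/0.12: [-0.0087  0.0216 -1.1772]  target-yaw-axes: [-0.0071  0.0425 -1.1767]  turn/120: [-0.0085  0.0007 -0.    ] deg [-1.02  0.08 -0.  ]
```

View pics/w3.png

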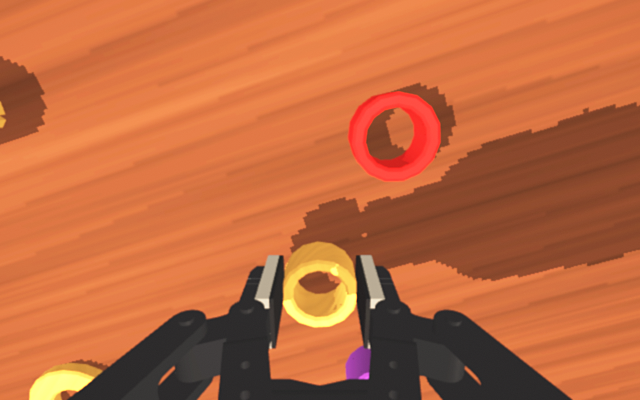

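The grip is too shallow: the TCP is at 0.189 and sits about 4 mm off in tool y. I'll open, correct the pose and grip again.

Call:
{"name": "apply_moves", "arguments": {
  "dp": [
    [0,0,0],
    [0,0,0],
    [0,0,0]
  ],
  "twist": [
    [0,0,0],
    [0,0,0],
    [0,0,0]
  ],
  "jaw": [90,90,90]
}}

```text
clock: 3.6
tcp_pos: [0.5142, -0.2245, 0.189]
orientation: [-1.843, 2.529, -0.022]
contact_force: [-0.9, 0.5, 0.1]
grip_width: 0.0555
```

Run:
```python
from h import *
from bench import r
o,f=snap(r,"w4"); delta(o,[.5103,-.2224,.18])
for e in hole(f,(270,210,370,345),k=3,save="pics/m_4.png"): print(e[0],np.round(e[1:],1),wr(o,f,e[1],e[2],.022).round(4))
```

```text
tcp [ 0.5142 -0.2245  0.189 ] yaw -107.84 t 3.6 F [-0.89  0.53  0.12] w 0.0555
 total shift now-axes/0.12: [-0.0068  0.038   0.0743]  target-yaw-axes: [-0.0069  0.0367  0.075 ]  turn/120: [-0.0087  0.0007 -0.    ] deg [-1.04  0.08 -0.  ]
out [319.5 291.6  66.6  75.4] [ 0.511  -0.2232  0.022 ]
in [317.3 290.7  44.   48.6] [ 0.5118 -0.2224  0.022 ]
```

View pics/m_4.png

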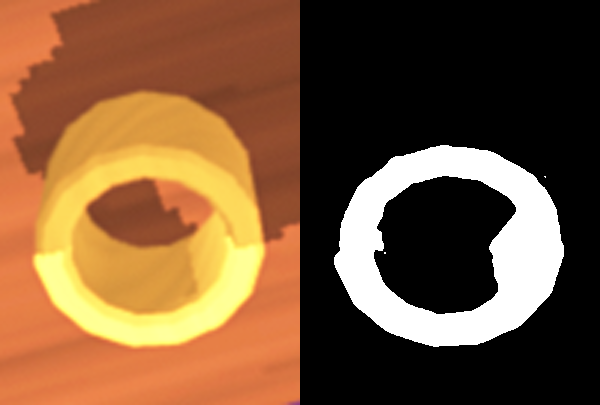

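Call:
{"name": "apply_moves", "arguments": {
  "dp": [
    [-0.005,0.03,0.04],
    [0,0,0.035],
    [0,0,0]
  ],
  "twist": [
    [-0.009,0,0],
    [0,0,0],
    [0,0,0]
  ],
  "jaw": [90,90,90]
}}

```text
clock: 3.95
tcp_pos: [0.5108, -0.2227, 0.1791]
orientation: [1.85, -2.539, -0.004]
contact_force: [-0.0, 0.2, 0.8]
grip_width: 0.055
```

Run:
```python
from h import *
from bench import r
o=r.get_obs(); delta(o,[.511,-.2227,.18])
```

```text
tcp [ 0.5108 -0.2227  0.1791] yaw -107.83 t 3.95 F [-0.05  0.22  0.76] w 0.055
 total shift now-axes/0.12: [-0.0002 -0.0017 -0.0073]  target-yaw-axes: [-0.0002 -0.0017 -0.0073]  turn/120: [0.0012 0.0007 0.    ] deg [0.14 0.08 0.  ]
```

Aligned to within about 0.3 mm. Closing now, then a small lift.

Call:
{"name": "apply_moves", "arguments": {
  "dp": [
    [0,0,0],
    [0,0,0],
    [0,0,0],
    [0,0,0],
    [0,0,0],
    [0,0,-0.1],
    [0,0,-0.3],
    [0,0,-0.3],
    [0,0,-0.2],
    [0,0,0]
  ],
  "twist": [
    [0,0,0],
    [0,0,0],
    [0,0,0],
    [0,0,0],
    [0,0,0],
    [0,0,0],
    [0,0,0],
    [0,0,0],
    [0,0,0],
    [0,0,0]
  ],
  "jaw": [255,255,255,255,255,255,255,255,255,255]
}}

```text
clock: 4.95
tcp_pos: [0.5105, -0.2228, 0.2925]
orientation: [1.849, -2.538, -0.008]
contact_force: [0.8, -0.4, -0.9]
grip_width: 0.0344
```

Run:
```python
from h import *
from bench import r
o,f=snap(r,"w5"); delta(o,[.57,.12,.36])
```

```text
tcp [ 0.5105 -0.2228  0.2925] yaw -107.84 t 4.95 F [ 0.82 -0.39 -0.9 ] w 0.0344
 total shift now-axes/0.12: [-2.8722  0.4059 -0.5561]  target-yaw-axes: [-2.8713  0.403  -0.5626]  turn/120: [0.0025 0.0007 0.    ] deg [0.3  0.09 0.  ]
```

View pics/w5.png

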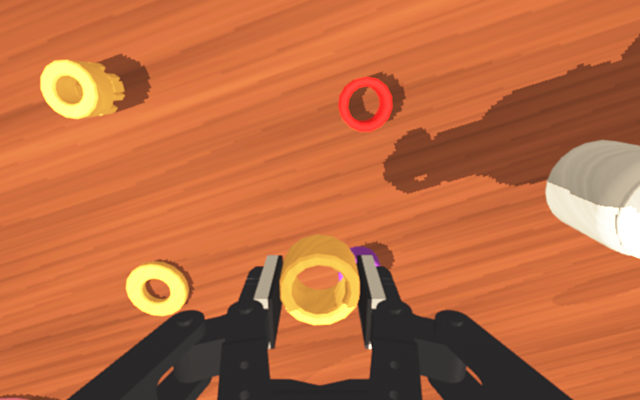

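Grasped, with the spacer centred at (320,285). Next I'll carry it high to a viewing pose with the camera over the stem.

Call:
{"name": "apply_moves", "arguments": {
  "dp": [
    [0,0,-0.2],
    [0,0,-0.2],
    [-0.37,0.11,-0.03],
    [-0.37,0.11,-0.03],
    [-0.37,0.11,-0.03],
    [-0.37,0.11,-0.03],
    [-0.37,0.11,-0.03],
    [-0.37,0.11,-0.03],
    [-0.37,0.11,-0.03],
    [-0.37,0.11,0],
    [-0.3,0.1,0],
    [0,0,0],
    [0,0,0]
  ],
  "twist": [
    [0.002,0,0],
    [0,0,0],
    [0,0,0],
    [0,0,0],
    [0,0,0],
    [0,0,0],
    [0,0,0],
    [0,0,0],
    [0,0,0],
    [0,0,0],
    [0,0,0],
    [0,0,0],
    [0,0,0]
  ],
  "jaw": [255,255,255,255,255,255,255,255,255,255,255,255,255]
}}

```text
clock: 6.3
tcp_pos: [0.5135, 0.1995, 0.3532]
orientation: [1.833, -2.526, -0.023]
contact_force: [0.3, -1.3, -1.8]
grip_width: 0.0342
```

Run:
```python
from h import *
from bench import r
o,f=snap(r,"w6"); delta(o,[.52,.20,.365])
```

```text
tcp [0.5135 0.1995 0.3532] yaw -108.08 t 6.3 F [ 0.32 -1.28 -1.84] w 0.0342
 total shift now-axes/0.12: [-0.0198 -0.0477 -0.0997]  target-yaw-axes: [-0.0205 -0.0501 -0.0984]  turn/120: [ 0.0114 -0.0036 -0.    ] deg [ 1.37 -0.43 -0.01]
```

View pics/w6.png

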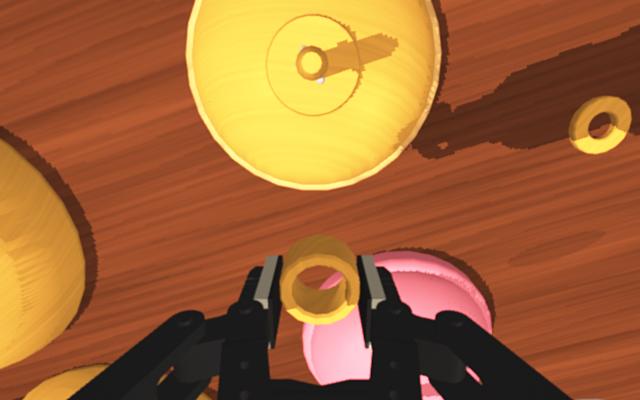

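The lid's stem top is at (312,62), seen nearly from above, with a pin end at (320,81). Zooming in for detail.

Run:
```python
from h import *
f=dict(np.load("w6.npz")); o={k[2:]:f[k] for k in f if k[:2]=="o_"}
a=cv2.resize(f["color"][5:125,255:375],None,fx=5,fy=5,interpolation=cv2.INTER_CUBIC)
cv2.imwrite("pics/c6.png",a[:,:,::-1])
print(wr(o,f,311.5,62.5,.153))
```

```text
[0.59843896 0.17402645 0.153     ]
```

View pics/c6.png

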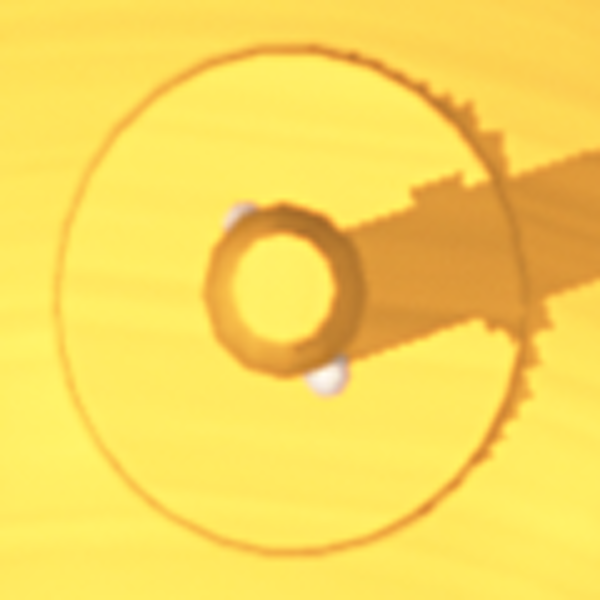

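```bash
cat >> h.py <<'E'
def tl(f,u,v,z):
    H=f["hand_eye"]; d=H[:3,:3]@np.linalg.inv(f["intrinsics"])@np.array([u,v,1.]); c=H[:3,3]
    return c+d*(z-c[2])/d[2]
E
python3 - <<'E'
from h import *
f=dict(np.load("w6.npz")); o={k[2:]:f[k] for k in f if k[:2]=="o_"}
g=lambda u,v:(255+u/5-.4,5+v/5-.4)
print("stemtop",wr(o,f,*g(282,289),.153).round(4)); print("boss",wr(o,f,*g(290,300.5),.085).round(4))
P=[wr(o,f,*g(*p),.122) for p in((326,392),(238,210))]; d=P[0]-P[1]; print("pin",np.round(P,4),np.hypot(*d[:2]),np.degrees(np.arctan2(d[1],d[0])), ((P[0]+P[1])/2).round(4))
for e in hole(f,(272,225,366,335),k=3,vmin=120,save="pics/m_6.png"): print(e[0],np.round(e[1:],1),tl(f,e[1],e[2],.157).round(4))
f5=dict(np.load("w5.npz"))
for e in hole(f5,(272,225,366,335),k=3,vmin=120,save="pics/m_5.png"): print(e[0],np.round(e[1:],1),tl(f5,e[1],e[2],.157).round(4))
E
```

```text
stemtop [0.5985 0.1742 0.153 ]
boss [0.5999 0.1738 0.085 ]
pin [[0.5885 0.173  0.122 ]
 [0.6087 0.1762 0.122 ]] 0.020448671258241322 -170.92148901321687 [0.5986 0.1746 0.122 ]
out [322.2 311.7  23.1  60.3] [0.0011 0.0101 0.157 ]
out [320.  289.6  70.5  78.9] [ 0.0002 -0.001   0.157 ]
in [346.1 292.3   7.7  26.5] [0.0114 0.0003 0.157 ]
in [316.9 288.7  48.5  52.6] [-0.0011 -0.0015  0.157 ]
```

View pics/m_6.png

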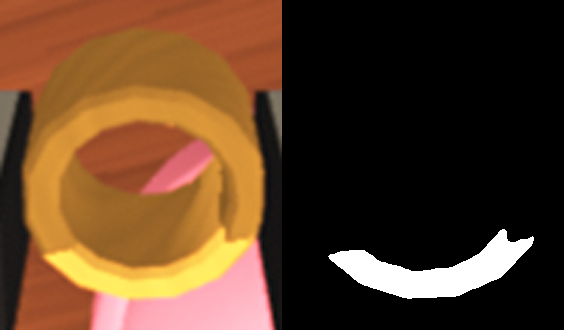

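Run:
```python
from h import *
from bench import r
o=r.get_obs(); delta(o,[.5978,.1746,.348])
```

```text
tcp [0.5134 0.1997 0.3532] yaw -108.08 t 6.35 F [ 0.07  0.06 -2.21] w 0.0345
 total shift now-axes/0.12: [-0.0199 -0.7347  0.0255]  target-yaw-axes: [-0.0195 -0.7339  0.0436]  turn/120: [ 0.0116 -0.0033 -0.    ] deg [ 1.4 -0.4 -0. ]
```

Call:
{"name": "apply_moves", "arguments": {
  "dp": [
    [0,0,0],
    [-0.007,-0.25,0.01],
    [-0.007,-0.25,0.01],
    [-0.006,-0.18,0.01],
    [0,-0.05,0.005],
    [0,0,0],
    [0,0,0]
  ],
  "twist": [
    [0.012,-0.003,0],
    [0,0,0],
    [0,0,0],
    [0,0,0],
    [0,0,0],
    [0,0,0],
    [0,0,0]
  ],
  "jaw": [255,255,255,255,255,255,255]
}}

```text
clock: 7.05
tcp_pos: [0.5989, 0.1636, 0.3464]
orientation: [1.828, -2.552, 0.012]
contact_force: [-1.5, 0.6, -0.8]
grip_width: 0.0342
```

Run:
```python
from h import *
from bench import r
o,f=snap(r,"w7"); delta(o,[.5978,.1746,.348])
```

```text
tcp [0.5989 0.1636 0.3464] yaw -108.77 t 7.05 F [-1.47  0.62 -0.8 ] w 0.0342
 total shift now-axes/0.12: [-0.0837  0.0381 -0.0137]  target-yaw-axes: [-0.0838  0.0381 -0.0129]  turn/120: [-0.0023 -0.0033  0.    ] deg [-0.27 -0.39  0.  ]
```

View pics/w7.png

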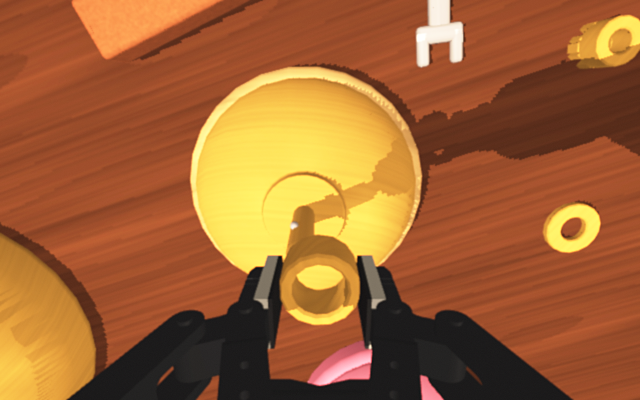

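The stem's foot shows at (305,210), left of the spacer, which matches the measured 10 mm error. Correcting it.

Call:
{"name": "apply_moves", "arguments": {
  "dp": [
    [-0.06,0.028,0],
    [-0.024,0.01,0],
    [0,0,0]
  ],
  "twist": [
    [-0.002,-0.003,0],
    [0,0,0],
    [0,0,0]
  ],
  "jaw": [255,255,255]
}}

```text
clock: 7.4
tcp_pos: [0.5956, 0.177, 0.3468]
orientation: [1.833, -2.551, -0.001]
contact_force: [-0.6, -0.1, -1.5]
grip_width: 0.0341
```

Run:
```python
from h import *
from bench import r
o,f=snap(r,"w8"); delta(o,[.5978,.1746,.32])
```

```text
tcp [0.5956 0.177  0.3468] yaw -108.61 t 7.4 F [-0.63 -0.15 -1.49] w 0.0341
 total shift now-axes/0.12: [ 0.013  -0.0243  0.2233]  target-yaw-axes: [ 0.013  -0.0241  0.2234]  turn/120: [0.0003 0.0002 0.    ] deg [0.03 0.02 0.  ]
```

View pics/w8.png

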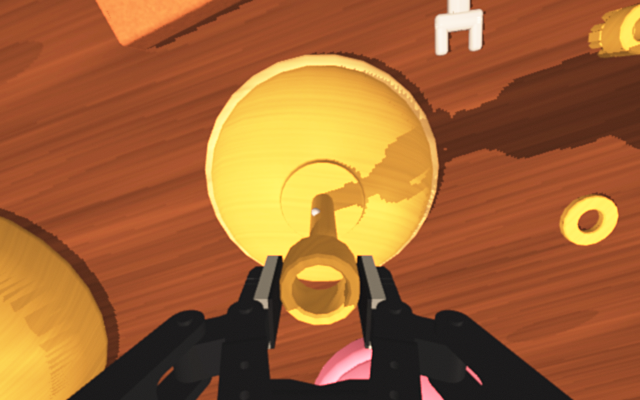

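Call:
{"name": "apply_moves", "arguments": {
  "dp": [
    [0.011,-0.021,0],
    [0,0,0.05],
    [0,0,0]
  ],
  "twist": [
    [0,0,0],
    [0,0,0],
    [0,0,0]
  ],
  "jaw": [255,255,255]
}}

```text
clock: 7.75
tcp_pos: [0.5974, 0.1751, 0.3405]
orientation: [-1.834, 2.55, 0.001]
contact_force: [-0.4, -0.3, -2.0]
grip_width: 0.0342
```

Run:
```python
from h import *
from bench import r
o,f=snap(r,"w9"); delta(o,[.5978,.1746,.32])
a=cv2.resize(f["color"][130:330,240:400],None,fx=3.6,fy=3,interpolation=cv2.INTER_CUBIC)
a=cv2.resize(f["color"][140:330,240:400],None,fx=3,fy=3,interpolation=cv2.INTER_CUBIC)
cv2.imwrite("pics/c9.png",a[:,:,::-1])
s,fs=snap(r,"s9","side")
p=fs["color"][200:340,180:320];cv2.imwrite("pics/cs9.png",cv2.resize(p,None,fx=4,fy=4,interpolation=cv2.INTER_CUBIC)[:,:,::-1])
```

```text
tcp [0.5974 0.1751 0.3405] yaw -108.55 t 7.75 F [-0.39 -0.28 -2.03] w 0.0342
 total shift now-axes/0.12: [ 0.0032 -0.0044  0.1712]  target-yaw-axes: [ 0.0031 -0.0044  0.1712]  turn/120: [0.0001 0.0002 0.    ] deg [0.01 0.03 0.  ]
```

View pics/c9.png

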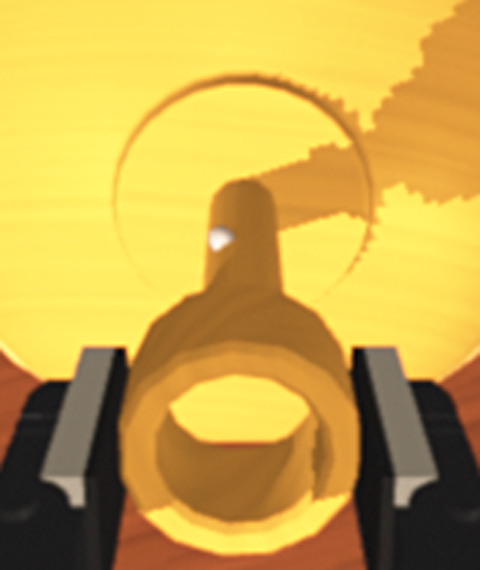

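View pics/cs9.png

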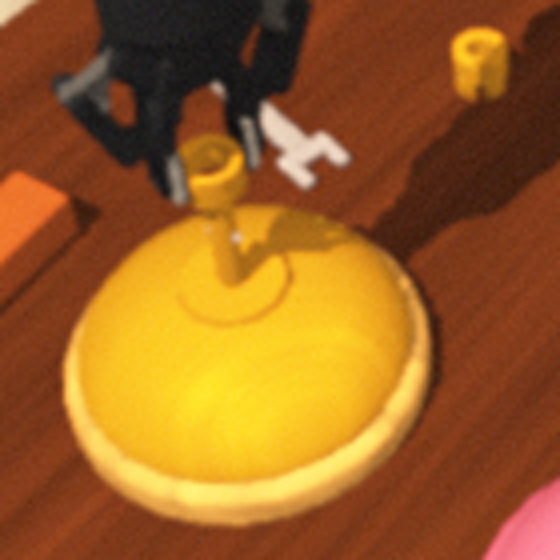

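The spacer looks coaxial with the stem in both views. Descending in small steps to just above the pin.

Call:
{"name": "apply_moves", "arguments": {
  "dp": [
    [0.003,-0.004,0.04],
    [0,0,0.04],
    [0,0,0.04],
    [0,0,0.04],
    [0,0,0.03],
    [0,0,0]
  ],
  "twist": [
    [0,0,0],
    [0,0,0],
    [0,0,0],
    [0,0,0],
    [0,0,0],
    [0,0,0]
  ],
  "jaw": [255,255,255,255,255,255]
}}

```text
clock: 8.45
tcp_pos: [0.5981, 0.1743, 0.3159]
orientation: [-1.833, 2.551, 0.0]
contact_force: [-0.2, 0.4, -1.2]
grip_width: 0.0342
```

Run:
```python
from h import *
from bench import r
o,f=snap(r,"w10"); delta(o,[.5978,.1746,.265])
a=cv2.resize(f["color"][140:330,240:400],None,fx=3,fy=3,interpolation=cv2.INTER_CUBIC)
cv2.imwrite("pics/c10.png",a[:,:,::-1])
```

```text
tcp [0.5981 0.1743 0.3159] yaw -108.59 t 8.45 F [-0.16  0.44 -1.25] w 0.0342
 total shift now-axes/0.12: [-0.0012  0.0036  0.4245]  target-yaw-axes: [-0.0015  0.0036  0.4245]  turn/120: [-0.0001  0.0003 -0.    ] deg [-0.01  0.03 -0.  ]
```

View pics/c10.png

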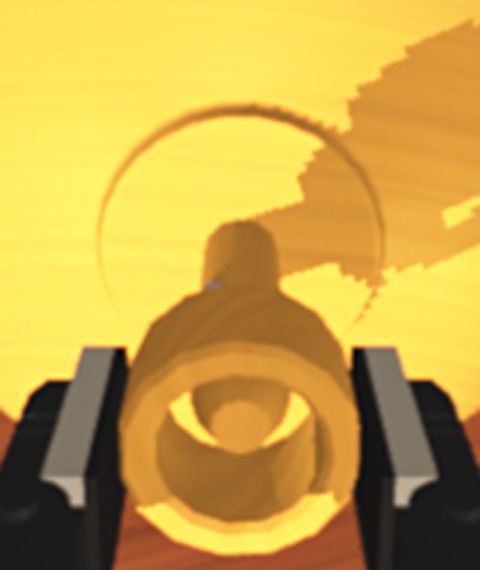

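The stem top appears centred in the bore at (241,424) in the crop, within about 0.3 mm. Continuing past the pin.

Call:
{"name": "apply_moves", "arguments": {
  "dp": [
    [0,0,0.04],
    [0,0,0.03],
    [0,0,0.03],
    [0,0,0.03],
    [0,0,0.04],
    [0,0,0.04],
    [0,0,0.04],
    [0,0,0]
  ],
  "twist": [
    [0,0,0],
    [0,0,0],
    [0,0,0],
    [0,0,0],
    [0,0,0],
    [0,0,0],
    [0,0,0],
    [0,0,0]
  ],
  "jaw": [255,255,255,255,255,255,255,255]
}}

```text
clock: 9.3
tcp_pos: [0.5984, 0.1744, 0.2838]
orientation: [-1.833, 2.55, 0.0]
contact_force: [0.8, -0.7, -1.2]
grip_width: 0.0344
```

Run:
```python
from h import *
from bench import r
o=r.get_obs(); delta(o,[.5979,.1745,.265])
```

```text
tcp [0.5984 0.1744 0.2838] yaw -108.59 t 9.3 F [ 0.82 -0.73 -1.17] w 0.0344
 total shift now-axes/0.12: [0.0008 0.0039 0.1564]  target-yaw-axes: [0.0006 0.0038 0.1564]  turn/120: [-0.0004  0.0006 -0.    ] deg [-0.04  0.07 -0.  ]
```

Call:
{"name": "apply_moves", "arguments": {
  "dp": [
    [0,0,0.04],
    [0,0,0.04],
    [0,0,0.04],
    [0,0,0.02],
    [0,0,0]
  ],
  "twist": [
    [0,0,0],
    [0,0,0],
    [0,0,0],
    [0,0,0],
    [0,0,0]
  ],
  "jaw": [255,255,255,255,255]
}}

```text
clock: 9.8
tcp_pos: [0.5985, 0.1745, 0.2655]
orientation: [-1.832, 2.55, 0.0]
contact_force: [-0.4, 0.2, -1.6]
grip_width: 0.0345
```

Call:
{"name": "apply_moves", "arguments": {
  "dp": [
    [0,0,0.008],
    [0,0,0]
  ],
  "twist": [
    [0,0,0],
    [0,0,0]
  ],
  "jaw": [255,255]
}}

```text
clock: 10.0
tcp_pos: [0.5985, 0.1745, 0.2645]
orientation: [-1.832, 2.55, 0.0]
contact_force: [-0.7, -0.5, -1.9]
grip_width: 0.0343
```

Run:
```python
from h import *
from bench import r
o,f=snap(r,"w11"); delta(o,[.5979,.1745,.264])
```

```text
tcp [0.5985 0.1745 0.2645] yaw -108.59 t 10.0 F [-0.68 -0.46 -1.91] w 0.0343
 total shift now-axes/0.12: [0.0019 0.0048 0.0038]  target-yaw-axes: [0.0019 0.0048 0.0038]  turn/120: [-0.0004  0.0006 -0.    ] deg [-0.05  0.08 -0.  ]
```

View pics/w11.png

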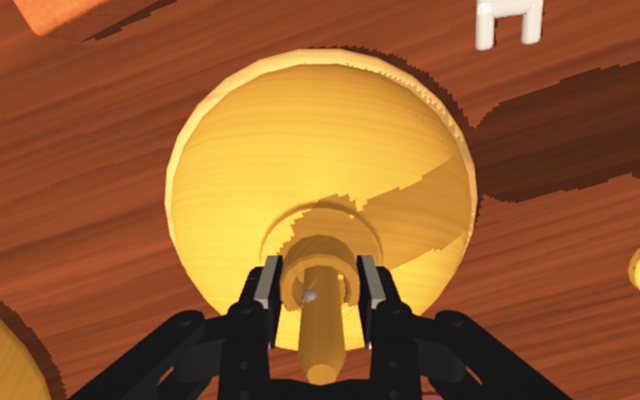

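The spacer is around the stem and just about on the boss, with the pin visible at (310,296). Releasing and lifting.

Call:
{"name": "apply_moves", "arguments": {
  "dp": [
    [0,0,0],
    [0,0,0],
    [0,0,0],
    [0,0,-0.1],
    [0,0,-0.2],
    [0,0,-0.3],
    [0,0,-0.3],
    [0,0,0]
  ],
  "twist": [
    [0,0,0],
    [0,0,0],
    [0,0,0],
    [0,0,0],
    [0,0,0],
    [0,0,0],
    [0,0,0],
    [0,0,0]
  ],
  "jaw": [90,90,90,90,90,90,90,90]
}}

```text
clock: 10.85
tcp_pos: [0.5987, 0.1746, 0.3805]
orientation: [-1.831, 2.548, -0.001]
contact_force: [0.8, 0.6, 0.4]
grip_width: 0.0552
```

Run:
```python
from h import *
from bench import r
o,f=snap(r,"w12"); delta(o,[.472,-.062,.30])
s,fs=snap(r,"s12","side")
p=fs["color"][200:340,180:320];cv2.imwrite("pics/cs12.png",cv2.resize(np.hstack([p,f["color"][200:340,250:390]]),None,fx=2.8,fy=2.8,interpolation=cv2.INTER_CUBIC)[:,:,::-1])
```

```text
tcp [0.5987 0.1746 0.3805] yaw -108.58 t 10.85 F [0.81 0.65 0.44] w 0.0552
 total shift now-axes/0.12: [2.2077 0.3744 0.6634]  target-yaw-axes: [2.2056 0.3726 0.6712]  turn/120: [-0.0013  0.0015 -0.    ] deg [-0.16  0.18 -0.  ]
```

View pics/cs12.png

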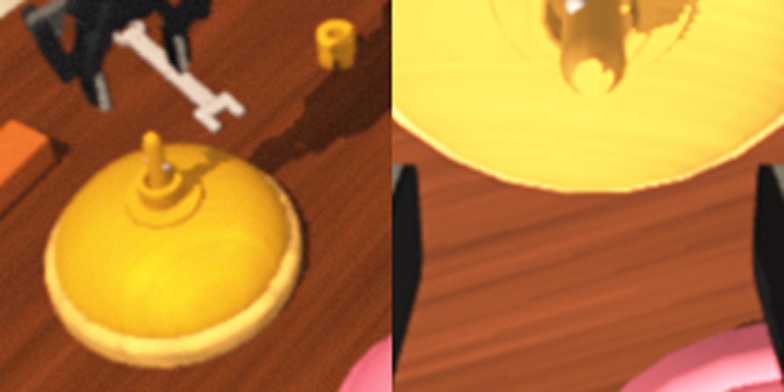

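The spacer is seated on the boss. Next is the washer.

Call:
{"name": "apply_moves", "arguments": {
  "dp": [
    [0.36,0.06,0],
    [0.36,0.06,0],
    [0.36,0.06,0.05],
    [0.36,0.06,0.1],
    [0.36,0.06,0.1],
    [0.25,0.05,0.1],
    [0.05,0.01,0.1],
    [0,0,0.1],
    [0,0,0],
    [0,0,0]
  ],
  "twist": [
    [0,0,0],
    [0,0,0],
    [0,0,0],
    [0,0,0],
    [0,0,0],
    [0,0,0],
    [0,0,0],
    [0,0,0],
    [0,0,0],
    [0,0,0]
  ],
  "jaw": [50,50,50,50,50,50,50,50,50,50]
}}

```text
clock: 11.95
tcp_pos: [0.4668, -0.0575, 0.3005]
orientation: [1.829, -2.538, -0.017]
contact_force: [0.0, 0.2, 0.4]
grip_width: 0.0688
```

Run:
```python
from h import *
from bench import r
o,f=snap(r,"w13"); delta(o,[.4733,-.0616,.25])
for e in hole(f,(210,130,430,330),k=3,save="pics/m_13.png"): print(e[0],np.round(e[1:],1),wr(o,f,e[1],e[2],.008).round(4))
```

```text
tcp [ 0.4668 -0.0575  0.3005] yaw -108.43 t 11.95 F [0.04 0.18 0.37] w 0.0688
 total shift now-axes/0.12: [ 0.013  -0.0693  0.4201]  target-yaw-axes: [ 0.0149 -0.0623  0.4211]  turn/120: [ 0.0079 -0.0022 -0.    ] deg [ 0.95 -0.26 -0.  ]
out [319.1 180.9  62.6  64.6] [ 0.4737 -0.0609  0.008 ]
in [319.  181.6  29.1  30.2] [ 0.4732 -0.0607  0.008 ]
```

View pics/w13.png

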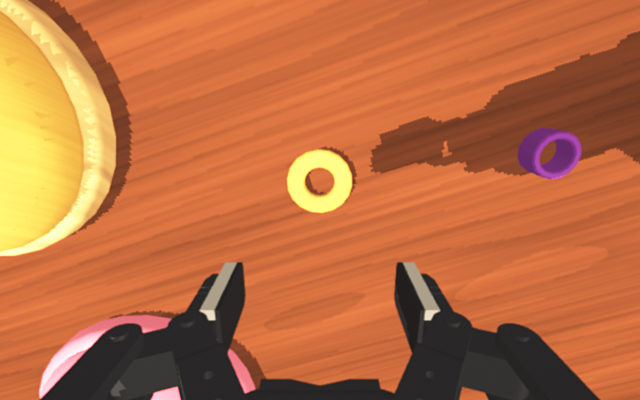

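Call:
{"name": "apply_moves", "arguments": {
  "dp": [
    [0.008,-0.058,0.1],
    [0,0,0.2],
    [0,0,0.2],
    [0,0,0.1],
    [0,0,0.1],
    [0,0,0]
  ],
  "twist": [
    [0.008,-0.002,0],
    [0,0,0],
    [0,0,0],
    [0,0,0],
    [0,0,0],
    [0,0,0]
  ],
  "jaw": [60,60,60,60,60,60]
}}

```text
clock: 12.6
tcp_pos: [0.4785, -0.0555, 0.2169]
orientation: [-1.843, 2.533, -0.008]
contact_force: [-0.2, -0.2, 1.0]
grip_width: 0.065
```

Run:
```python
from h import *
from bench import r
o,f=snap(r,"w14"); delta(o,[.4735,-.0609,.175])
for e in hole(f,(240,180,400,340),k=3,save="pics/m_14.png"): print(e[0],np.round(e[1:],1),wr(o,f,e[1],e[2],.008).round(4))
```

```text
tcp [ 0.4785 -0.0555  0.2169] yaw -107.91 t 12.6 F [-0.22 -0.23  0.99] w 0.065
 total shift now-axes/0.12: [0.0572 0.0295 0.349 ]  target-yaw-axes: [0.0555 0.0262 0.3496]  turn/120: [-0.0045  0.0022 -0.    ] deg [-0.54  0.26 -0.  ]
out [332.7 247.3  79.5  88.6] [ 0.474  -0.0611  0.008 ]
in [332.4 247.1  38.7  41.3] [ 0.4741 -0.0609  0.008 ]
```

View pics/w14.png

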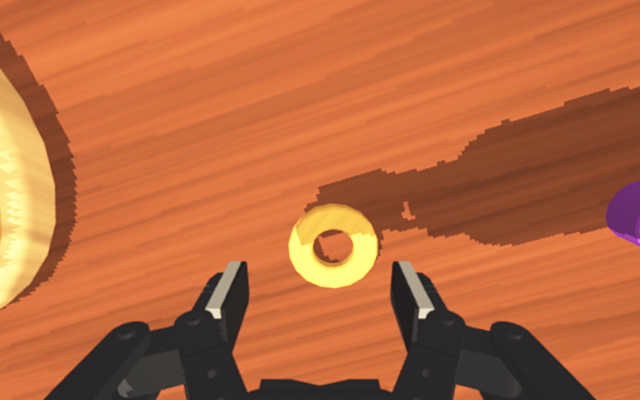

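Call:
{"name": "apply_moves", "arguments": {
  "dp": [
    [0.04,0.018,0.06],
    [0.013,0.006,0.06],
    [0,0,0.06],
    [0,0,0]
  ],
  "twist": [
    [-0.004,0.002,0],
    [0,0,0],
    [0,0,0],
    [0,0,0]
  ],
  "jaw": [70,70,70,70]
}}

```text
clock: 13.05
tcp_pos: [0.4749, -0.0614, 0.1964]
orientation: [-1.845, 2.537, -0.005]
contact_force: [-0.2, 0.1, 0.4]
grip_width: 0.0619
```

Run:
```python
from h import *
from bench import r
o=r.get_obs(); delta(o,[.474,-.061,.171])
```

```text
tcp [ 0.4749 -0.0614  0.1964] yaw -107.94 t 13.05 F [-0.21  0.07  0.39] w 0.0619
 total shift now-axes/0.12: [-0.0005  0.0093  0.2112]  target-yaw-axes: [-0.0008  0.0082  0.2113]  turn/120: [-0.0025  0.0007 -0.    ] deg [-0.3   0.08 -0.  ]
```

Call:
{"name": "apply_moves", "arguments": {
  "dp": [
    [0,0.008,0.06],
    [0,0,0.06],
    [0,0,0.06],
    [0,0,0.025],
    [0,0,0]
  ],
  "twist": [
    [-0.0025,0,0],
    [0,0,0],
    [0,0,0],
    [0,0,0],
    [0,0,0]
  ],
  "jaw": [70,70,70,70,70]
}}

```text
clock: 13.55
tcp_pos: [0.4741, -0.061, 0.1695]
orientation: [-1.847, 2.54, 0.002]
contact_force: [-0.1, -1.4, -0.6]
grip_width: 0.0619
```

Run:
```python
from h import *
from bench import r
o,f=snap(r,"w15"); delta(o,[.474,-.061,.171])
print([tl(f,u,v,1).round(2) for u,v in []])
Z=f["z_map"]; H=f["hand_eye"]
for u,v in((250,262),(250,263),(248,264),(251,262)):
    z=Z[v,u]; p=H[:3,:3]@(np.linalg.inv(f["intrinsics"])@[u,v,1]*z)+H[:3,3]; print((u,v),p.round(4))
```

```text
tcp [ 0.4741 -0.061   0.1695] yaw -107.94 t 13.55 F [-0.14 -1.45 -0.64] w 0.0619
 total shift now-axes/0.12: [ 0.0001  0.0008 -0.0126]  target-yaw-axes: [ 0.0001  0.0008 -0.0126]  turn/120: [0.0002 0.0007 0.    ] deg [0.02 0.09 0.  ]
[]
(250, 262) [-0.0309 -0.0093  0.1661]
(250, 263) [-0.0308 -0.009   0.1657]
(248, 264) [-0.0309 -0.0105  0.1622]
(251, 262) [-0.0314 -0.0068  0.1706]
```

View pics/w15.png

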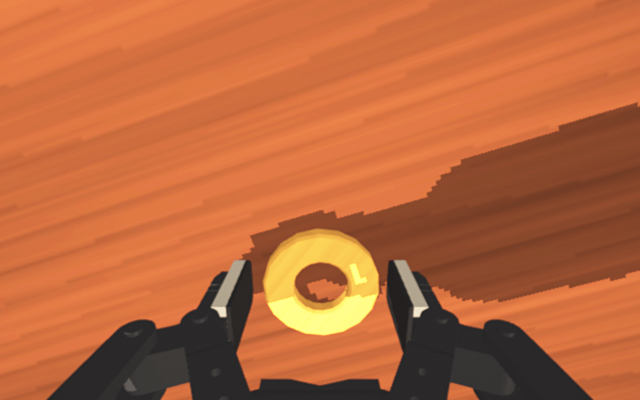

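The jaws straddle the washer evenly, with the tips about 2 mm above the bench. Close and lift.

Call:
{"name": "apply_moves", "arguments": {
  "dp": [
    [0,0,0],
    [0,0,0],
    [0,0,0],
    [0,0,0],
    [0,0,-0.1],
    [0,0,-0.3],
    [0,0,-0.4],
    [0,0,-0.4],
    [0,0,-0.35],
    [0,0,0],
    [0,0,0]
  ],
  "twist": [
    [0,0,0],
    [0,0,0],
    [0,0,0],
    [0,0,0],
    [0,0,0],
    [0,0,0],
    [0,0,0],
    [0,0,0],
    [0,0,0],
    [0,0,0],
    [0,0,0]
  ],
  "jaw": [255,255,255,255,255,255,255,255,255,255,255]
}}

```text
clock: 14.7
tcp_pos: [0.4729, -0.0612, 0.3681]
orientation: [-1.847, 2.539, 0.0]
contact_force: [0.9, 0.4, -1.7]
grip_width: 0.0498
```

Run:
```python
from h import *
from bench import r
o,f=snap(r,"w16"); delta(o,[.5988,.1743,.36])
for e in hole(f,(255,200,385,345),k=3,vmin=120,save="pics/m_16.png"): print(e[0],np.round(e[1:],1),tl(f,e[1],e[2],.1615).round(4))
```

```text
tcp [ 0.4729 -0.0612  0.3681] yaw -107.92 t 14.7 F [ 0.85  0.4  -1.66] w 0.0498
 total shift now-axes/0.12: [-2.19   -0.3939  0.0718]  target-yaw-axes: [-2.1901 -0.394   0.0672]  turn/120: [-0.0005  0.0009 -0.    ] deg [-0.06  0.11 -0.  ]
out [321.5 311.6  39.9 107.2] [0.0009 0.0134 0.1615]
out [363.  289.4   3.4   9.9] [0.0192 0.0018 0.1615]
out [360.  271.9  14.6  27.1] [ 0.0175 -0.0069  0.1615]
out [340.6 252.8   3.4  23.2] [ 0.009  -0.0162  0.1615]
out [287.7 256.4   7.2  72.4] [-0.0136 -0.0145  0.1615]
out [302.1 263.5  12.3  86.2] [-0.0075 -0.0111  0.1615]
```

View pics/w16.png

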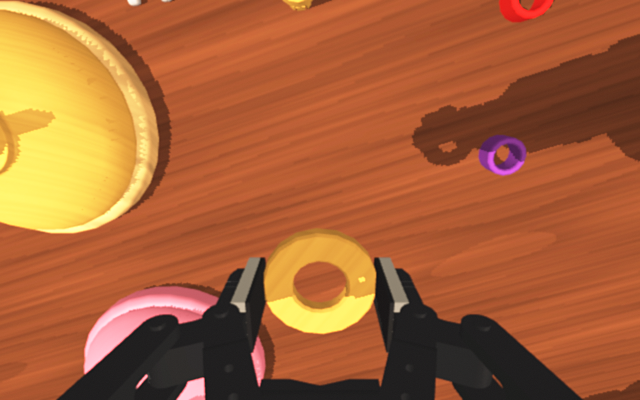

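The washer is held flat, with its bore at (320,284). Carrying it to the stem.

Call:
{"name": "apply_moves", "arguments": {
  "dp": [
    [-0.35,-0.063,0],
    [-0.35,-0.063,0],
    [-0.35,-0.063,0],
    [-0.35,-0.063,0],
    [-0.35,-0.063,0],
    [-0.25,-0.045,0],
    [-0.07,-0.012,0],
    [0,0,0],
    [0,0,0]
  ],
  "twist": [
    [0,0,0],
    [0,0,0],
    [0,0,0],
    [0,0,0],
    [0,0,0],
    [0,0,0],
    [0,0,0],
    [0,0,0],
    [0,0,0]
  ],
  "jaw": [255,255,255,255,255,255,255,255,255]
}}

```text
clock: 15.65
tcp_pos: [0.5919, 0.1661, 0.3512]
orientation: [1.828, -2.526, -0.016]
contact_force: [1.0, -0.1, -2.1]
grip_width: 0.0499
```

Run:
```python
from h import *
from bench import r
o,f=snap(r,"w17"); delta(o,[.5983,.1744,.345])
print(tl(f,320,284,.1615))
```

```text
tcp [0.5919 0.1661 0.3512] yaw -108.22 t 15.65 F [ 0.96 -0.11 -2.1 ] w 0.0499
 total shift now-axes/0.12: [-0.0833 -0.03    0.0497]  target-yaw-axes: [-0.0826 -0.0289  0.0514]  turn/120: [ 0.0105 -0.0062 -0.0001] deg [ 1.27 -0.74 -0.01]
[ 0.00019606 -0.00095418  0.1615    ]
```

View pics/w17.png

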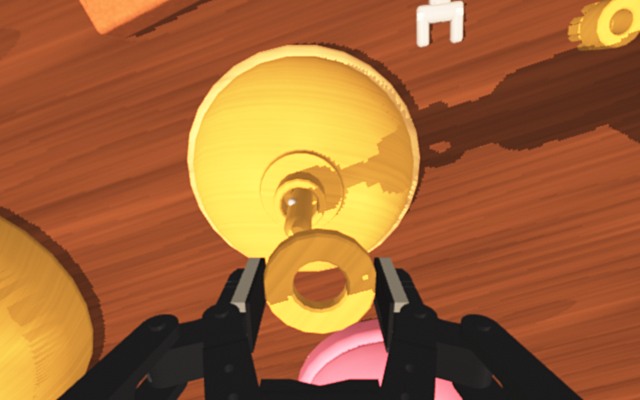

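Call:
{"name": "apply_moves", "arguments": {
  "dp": [
    [0,0,0],
    [-0.05,-0.02,0.01],
    [-0.02,-0.006,0.03],
    [0,0,0]
  ],
  "twist": [
    [0.01,-0.006,0],
    [0,0,0],
    [0,0,0],
    [0,0,0]
  ],
  "jaw": [255,255,255,255]
}}

```text
clock: 16.1
tcp_pos: [0.5972, 0.1685, 0.3462]
orientation: [1.833, -2.551, 0.003]
contact_force: [0.5, 0.2, -1.2]
grip_width: 0.0498
```

Run:
```python
from h import *
from bench import r
o=r.get_obs(); delta(o,[.5983,.1744,.33])
```

```text
tcp [0.5972 0.1685 0.3462] yaw -108.59 t 16.1 F [ 0.45  0.23 -1.19] w 0.0498
 total shift now-axes/0.12: [-0.0496  0.0072  0.135 ]  target-yaw-axes: [-0.0494  0.0071  0.1351]  turn/120: [-0.0006 -0.0008  0.    ] deg [-0.07 -0.09  0.  ]
```

Call:
{"name": "apply_moves", "arguments": {
  "dp": [
    [-0.045,0.006,0.03],
    [0,0,0.03],
    [0,0,0]
  ],
  "twist": [
    [0,0,0],
    [0,0,0],
    [0,0,0]
  ],
  "jaw": [255,255,255]
}}

```text
clock: 16.4
tcp_pos: [0.5984, 0.174, 0.3385]
orientation: [1.833, -2.551, 0.003]
contact_force: [0.5, -0.5, -1.7]
grip_width: 0.0499
```

Run:
```python
from h import *
from bench import r
o,f=snap(r,"w18"); delta(o,[.5983,.1744,.30])
a=cv2.resize(f["color"][140:340,240:400],None,fx=3,fy=3,interpolation=cv2.INTER_CUBIC)
cv2.imwrite("pics/c18.png",a[:,:,::-1])
```

```text
tcp [0.5984 0.174  0.3385] yaw -108.61 t 16.4 F [ 0.46 -0.46 -1.72] w 0.0499
 total shift now-axes/0.12: [-0.003   0.0023  0.321 ]  target-yaw-axes: [-0.0025  0.0019  0.321 ]  turn/120: [-0.0006 -0.0008  0.    ] deg [-0.08 -0.09  0.  ]
```

View pics/c18.png

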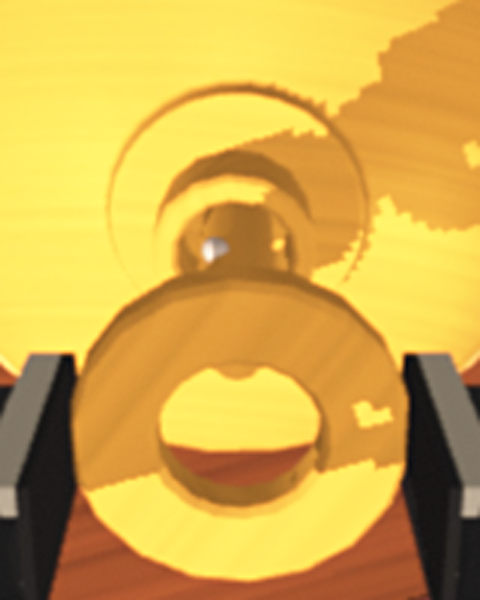

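The washer is aligned with the stem and boss: washer centre column 240 against boss 239 in the crop. Descending.

Call:
{"name": "apply_moves", "arguments": {
  "dp": [
    [-0.002,0.002,0.05],
    [0,0,0.05],
    [0,0,0.05],
    [0,0,0.05],
    [0,0,0.05],
    [0,0,0.04],
    [0,0,0.03],
    [0,0,0.03],
    [0,0,0.03],
    [0,0,0.03],
    [0,0,0.03],
    [0,0,0]
  ],
  "twist": [
    [0,0,0],
    [0,0,0],
    [0,0,0],
    [0,0,0],
    [0,0,0],
    [0,0,0],
    [0,0,0],
    [0,0,0],
    [0,0,0],
    [0,0,0],
    [0,0,0],
    [0,0,0]
  ],
  "jaw": [255,255,255,255,255,255,255,255,255,255,255,255]
}}

```text
clock: 17.65
tcp_pos: [0.5983, 0.1743, 0.2809]
orientation: [1.833, -2.551, 0.003]
contact_force: [-0.5, 0.5, -0.6]
grip_width: 0.0496
```

Run:
```python
from h import *
from bench import r
o,f=snap(r,"w19"); delta(o,[.5983,.1744,.2772])
a=cv2.resize(f["color"][140:340,240:400],None,fx=3,fy=3,interpolation=cv2.INTER_CUBIC)
cv2.imwrite("pics/c19.png",a[:,:,::-1])
```

```text
tcp [0.5983 0.1743 0.2809] yaw -108.61 t 17.65 F [-0.47  0.47 -0.58] w 0.0496
 total shift now-axes/0.12: [-0.0007  0.0004  0.0307]  target-yaw-axes: [-0.0006  0.0004  0.0307]  turn/120: [-0.0006 -0.0007  0.    ] deg [-0.07 -0.09  0.  ]
```

View pics/c19.png

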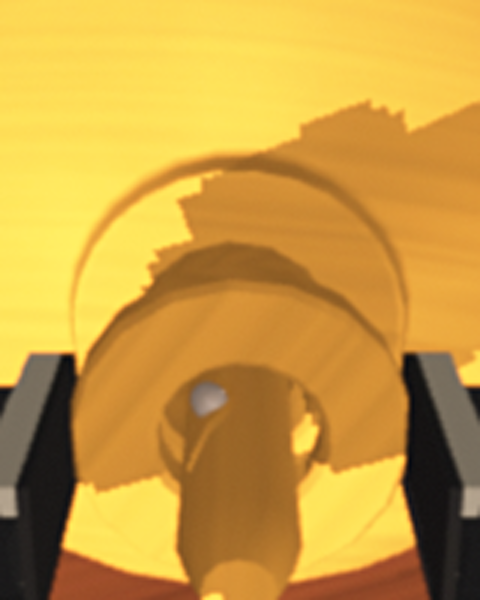

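The washer has passed the pin, which shows at (208,400) in the crop. Last few millimetres, then release and lift.

Call:
{"name": "apply_moves", "arguments": {
  "dp": [
    [0,0,0.015],
    [0,0,0.013],
    [0,0,0],
    [0,0,0],
    [0,0,0],
    [0,0,0],
    [0,0,-0.1],
    [0,0,-0.3],
    [0,0,-0.35],
    [0,0,-0.25],
    [0,0,0]
  ],
  "twist": [
    [0,0,0],
    [0,0,0],
    [0,0,0],
    [0,0,0],
    [0,0,0],
    [0,0,0],
    [0,0,0],
    [0,0,0],
    [0,0,0],
    [0,0,0],
    [0,0,0]
  ],
  "jaw": [255,255,255,60,60,60,60,60,60,60,60]
}}

```text
clock: 18.8
tcp_pos: [0.5984, 0.1747, 0.406]
orientation: [-1.832, 2.55, -0.003]
contact_force: [-0.1, 0.7, 0.9]
grip_width: 0.0651
```

Run:
```python
from h import *
from bench import r
o,f=snap(r,"w20"); delta(o,[.636,-.095,.30])
s,fs=snap(r,"s20","side")
p=fs["color"][200:340,180:320];cv2.imwrite("pics/cs20.png",cv2.resize(np.hstack([p,f["color"][140:280,250:390]]),None,fx=2.8,fy=2.8,interpolation=cv2.INTER_CUBIC)[:,:,::-1])
```

```text
tcp [0.5984 0.1747 0.406 ] yaw -108.6 t 18.8 F [-0.1   0.72  0.88] w 0.0651
 total shift now-axes/0.12: [ 2.0307 -1.0111  0.8859]  target-yaw-axes: [ 2.0306 -1.0136  0.8834]  turn/120: [-0.0014  0.0001 -0.    ] deg [-0.17  0.01 -0.  ]
```

View pics/cs20.png

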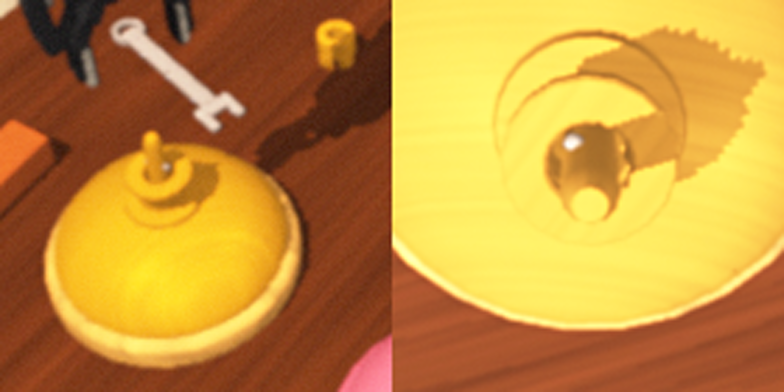

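The washer sits flat on the spacer. Now the bushing.

Call:
{"name": "apply_moves", "arguments": {
  "dp": [
    [0.34,-0.17,0],
    [0.34,-0.17,0],
    [0.34,-0.17,0.1],
    [0.34,-0.17,0.1],
    [0.34,-0.17,0.15],
    [0.2,-0.1,0.2],
    [0.05,-0.02,0.2],
    [0,0,0.1],
    [0,0,0],
    [0,0,0]
  ],
  "twist": [
    [0,0,0],
    [0,0,0],
    [0,0,0],
    [0,0,0],
    [0,0,0],
    [0,0,0],
    [0,0,0],
    [0,0,0],
    [0,0,0],
    [0,0,0]
  ],
  "jaw": [75,75,75,75,75,75,75,75,75,75]
}}

```text
clock: 19.9
tcp_pos: [0.629, -0.0908, 0.2855]
orientation: [1.83, -2.53, -0.018]
contact_force: [-0.3, -0.3, 0.4]
grip_width: 0.0605
```

Run:
```python
from h import *
from bench import r
o,f=snap(r,"w21"); delta(o,[.636,-.095,.24])
```

```text
tcp [ 0.629  -0.0908  0.2855] yaw -108.23 t 19.9 F [-0.29 -0.3   0.43] w 0.0605
 total shift now-axes/0.12: [ 0.0118 -0.074   0.3776]  target-yaw-axes: [ 0.0151 -0.0662  0.3789]  turn/120: [ 0.0098 -0.0042 -0.    ] deg [ 1.18 -0.5  -0.01]
```

View pics/w21.png

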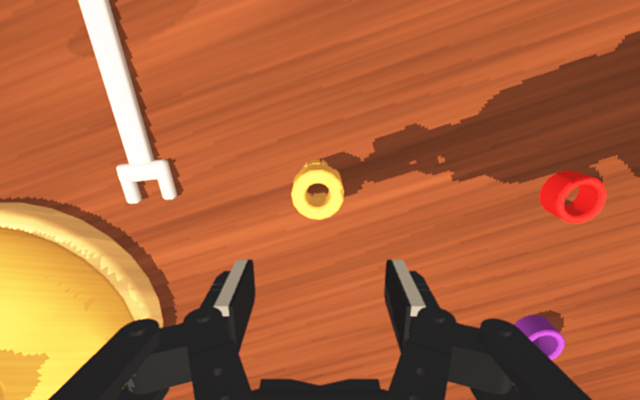

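Run:
```python
from h import *
f=dict(np.load("w21.npz")); o={k[2:]:f[k] for k in f if k[:2]=="o_"}
for e in hole(f,(285,155,350,225),save="pics/m_21.png"): print(e[0],np.round(e[1:],1),wr(o,f,e[1],e[2],.033).round(4))
t=[]
for n,(x,y) in(("w5",(50,50)),("w7",(560,5)),("w21",(278,150)),("w1",(85,55))):
    g=dict(np.load(n+".npz")); t.append(cv2.resize(g["color"][y:y+75,x:x+80],(400,300),interpolation=cv2.INTER_CUBIC))
cv2.imwrite("pics/sl.png",np.vstack([np.hstack(t[:2]),np.hstack(t[2:])])[:,:,::-1])
```

```text
out [317.  194.   49.7  52. ] [ 0.6373 -0.0941  0.033 ]
in [316.9 194.5  23.7  25. ] [ 0.637  -0.0939  0.033 ]
```

View pics/sl.png

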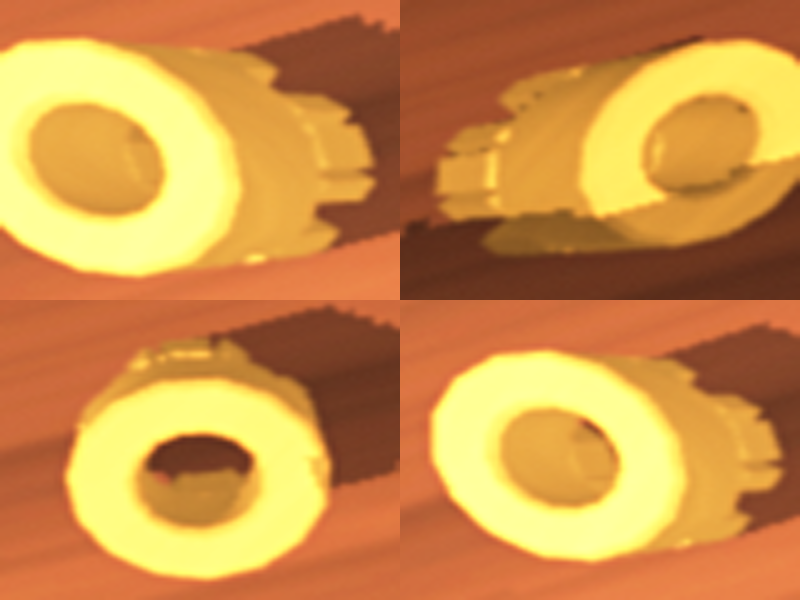

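Run:
```python
from h import *
def go(n,pts,x,y,u0,v0):
    f=dict(np.load(n+".npz")); o={k[2:]:f[k] for k in f if k[:2]=="o_"}
    A=[]
    for u,v in pts:
        p=wr(o,f,x+(u-u0)*.2,y+(v-v0)*.25,0.)-np.array([.6368,-.0942,0]); A.append(np.degrees(np.arctan2(p[1],p[0]))); print(n,(u,v),np.hypot(*p[:2]).round(4),A[-1].round(1))
    print(" tooth centre -> slot mod90",((A[0]+A[1])/2+45)%90)
go("w5",[(350,103),(370,193)],50,50,0,0)
go("w7",[(440,158),(440,212)],560,5,400,0)
go("w1",[(765,410),(778,482)],85,55,400,300)
```

```text
w5 (350, 103) 0.0192 -82.4
w5 (370, 193) 0.0188 -130.4
 tooth centre -> slot mod90 28.617272451056408
w7 (440, 158) 0.0181 71.2
w7 (440, 212) 0.0189 105.3
 tooth centre -> slot mod90 43.27316870221421
w1 (765, 410) 0.019 -87.4
w1 (778, 482) 0.0188 -130.4
 tooth centre -> slot mod90 26.07958141309281
```

Run:
```python
from h import *
t=[]
for n in("side0","s9","s20"):
    g=dict(np.load(n+".npz")); t.append(cv2.resize(g["color"][202:230,287:313],None,fx=10,fy=10,interpolation=cv2.INTER_CUBIC))
cv2.imwrite("pics/sd.png",np.hstack(t)[:,:,::-1])
s=g; R=s["R"];c=-R.T@s["t"]; print(c)
for a in range(0,90,10):
    q=[]
    for b in range(4):
        th=np.radians(a+90*b); p=np.array([.6368+.018*np.cos(th),-.0942+.018*np.sin(th),.006]); 
        if np.dot((c-p)[:2],[np.cos(th),np.sin(th)])>0:
            x=R@p+s["t"]; x=s["intrinsics"]@x/x[2]; q.append(((x[:2]+.5-[287,202])*10).round(0).tolist())
    print(a,q)
```

```text
[0.01619729 0.63141142 0.93207314]
0 [[82.0, 201.0], [177.0, 189.0]]
10 [[92.0, 205.0], [183.0, 182.0]]
20 [[103.0, 208.0], [188.0, 174.0]]
30 [[115.0, 210.0], [190.0, 166.0]]
40 [[126.0, 210.0]]
50 [[58.0, 175.0], [138.0, 208.0]]
60 [[61.0, 182.0], [149.0, 205.0]]
70 [[67.0, 190.0], [160.0, 201.0]]
80 [[74.0, 196.0], [169.0, 196.0]]
```

View pics/sd.png

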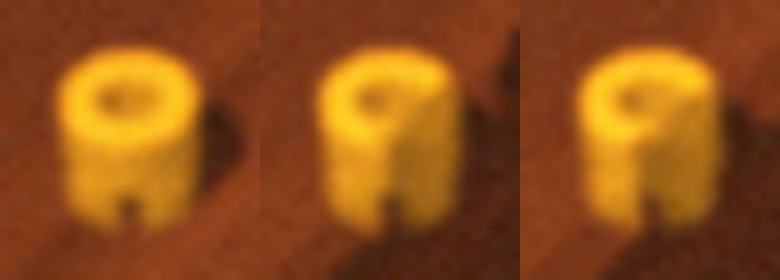

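The side view places a slot almost dead ahead of the camera, at column 128 of the crop. That puts the slots at about 40° mod 90. The pin is at about 9°, so the bushing needs roughly −31° about world z. Going down to grasp it.

Call:
{"name": "apply_moves", "arguments": {
  "dp": [
    [0.004,-0.065,0.1],
    [0,0,0.15],
    [0,0,0.15],
    [0,0,0],
    [0,0,0]
  ],
  "twist": [
    [0.01,-0.004,0],
    [0,0,0],
    [0,0,0],
    [0,0,0],
    [0,0,0]
  ],
  "jaw": [80,80,80,80,80]
}}

```text
clock: 20.45
tcp_pos: [0.6398, -0.0866, 0.2437]
orientation: [-1.847, 2.527, -0.009]
contact_force: [-0.3, 0.0, -0.1]
grip_width: 0.0584
```

Run:
```python
from h import *
from bench import r
o,f=snap(r,"w22"); delta(o,[.637,-.094,.185]); print(o["joints"].round(2))
for e in hole(f,(260,190,390,320),k=3,save="pics/m_22.png"): print(e[0],np.round(e[1:],1),wr(o,f,e[1],e[2],.033).round(4))
```

```text
tcp [ 0.6398 -0.0866  0.2437] yaw -107.67 t 20.45 F [-0.29  0.   -0.08] w 0.0584
 total shift now-axes/0.12: [0.0686 0.0094 0.4883]  target-yaw-axes: [0.0657 0.0036 0.4888]  turn/120: [-0.0056  0.0028 -0.    ] deg [-0.67  0.34 -0.  ]
[ 0.09  0.61 -0.08  1.75  0.06  0.77 -1.89]
out [335.7 243.2  54.7  60.6] [ 0.637  -0.0943  0.033 ]
in [334.2 242.1  25.5  29.7] [ 0.6379 -0.0937  0.033 ]
out [310.5 220.4   5.2  22.9] [ 0.6549 -0.0848  0.033 ]
out [320.6 206.3   4.    6.1] [ 0.6612 -0.0928  0.033 ]
```

View pics/w22.png

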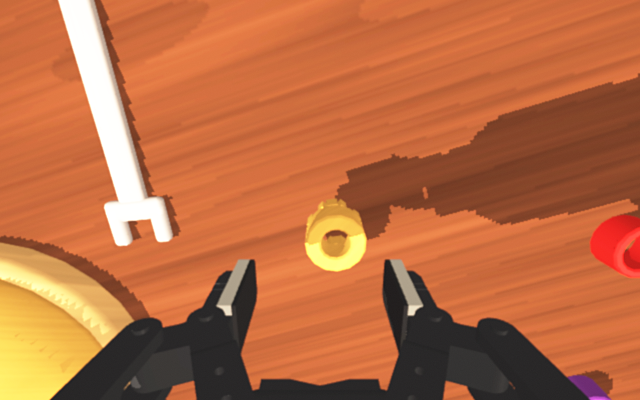

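The wrist joint is at −1.89, and turning the way I need would run it toward its limit. I'll turn the tool back 60° before grasping to keep room for the search.

Call:
{"name": "apply_moves", "arguments": {
  "dp": [
    [0.06,0.005,0],
    [0,0,0],
    [0,0,0],
    [0,0,0],
    [0,0,0],
    [0,0,0],
    [0,0,0],
    [0,0,0],
    [0,0,0]
  ],
  "twist": [
    [-0.005,0.003,0],
    [0,0,-0.07],
    [0,0,-0.07],
    [0,0,-0.07],
    [0,0,-0.07],
    [0,0,-0.07],
    [0,0,-0.07],
    [0,0,-0.07],
    [0,0,0]
  ],
  "jaw": [80,80,80,80,80,80,80,80,80]
}}

```text
clock: 21.4
tcp_pos: [0.6382, -0.0982, 0.2541]
orientation: [2.874, -1.26, 0.018]
contact_force: [-0.4, -0.2, -0.4]
grip_width: 0.0584
```

Run:
```python
from h import *
from bench import r
o,f=snap(r,"w23"); delta(o,[.637,-.094,.185]); print(o["joints"].round(2))
for e in hole(f,(240,180,400,340),k=3,save="pics/m_23.png"): print(e[0],np.round(e[1:],1),wr(o,f,e[1],e[2],.033).round(4))
```

```text
tcp [ 0.6382 -0.0982  0.2541] yaw -47.37 t 21.4 F [-0.35 -0.23 -0.44] w 0.0584
 total shift now-axes/0.12: [-0.0396 -0.016   0.575 ]  target-yaw-axes: [-0.0327 -0.0166  0.5755]  turn/120: [-0.0005 -0.0057  0.    ] deg [-0.06 -0.68  0.  ]
[ 0.29  0.61 -0.33  1.73  0.27  0.83 -0.99]
out [306.8 223.3  57.5  65.9] [ 0.6391 -0.0907  0.033 ]
in [303.8 225.6  17.3  28.3] [ 0.6368 -0.0904  0.033 ]
```

View pics/w23.png

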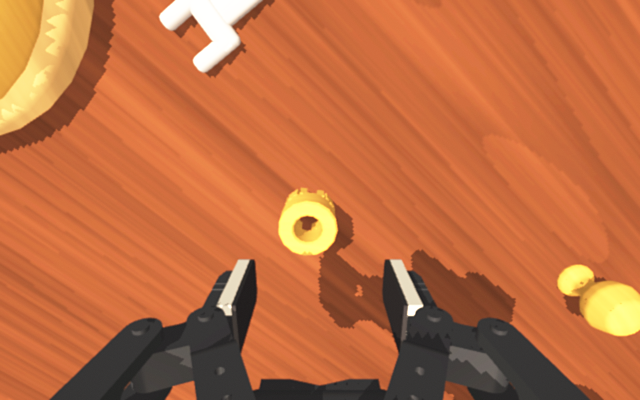

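Run:
```python
from h import *
f=dict(np.load("w23.npz")); o={k[2:]:f[k] for k in f if k[:2]=="o_"}
print(wr(o,f,308,228,.033))
a=cv2.resize(f["color"][180:270,265:355],None,fx=6,fy=6,interpolation=cv2.INTER_CUBIC);cv2.imwrite("pics/c23.png",a[:,:,::-1])
```

```text
[ 0.63726667 -0.09330827  0.033     ]
```

View pics/c23.png

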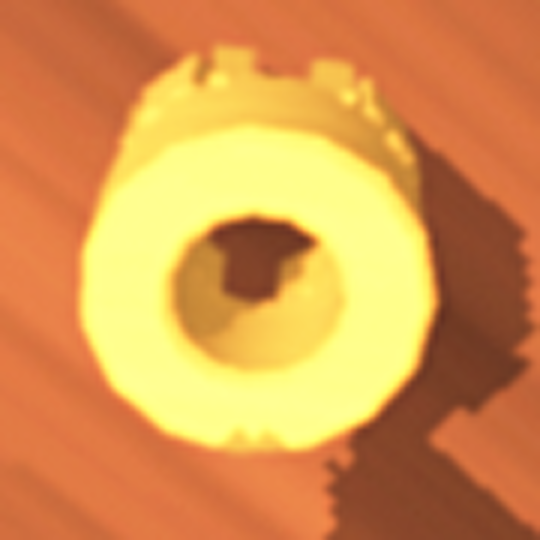

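A slot is clearly visible at the top centre of the crop, (284,66). That gives the slot angle precisely.

Run:
```python
from h import *
f=dict(np.load("w23.npz")); o={k[2:]:f[k] for k in f if k[:2]=="o_"}
from bench import r
c=wr(o,f,264.6+259/6,179.6+289/6,.033)[:2]; print(c)
for u,v in((284,62),(255,55),(312,65)):
    p=wr(o,f,264.6+u/6,179.6+v/6,0.)[:2]-c; print(np.hypot(*p).round(4),np.degrees(np.arctan2(p[1],p[0])).round(1))
delta(r.get_obs(),[c[0],c[1],.185])
```

```text
[ 0.63728513 -0.09310218]
0.0142 33.2
0.0149 46.4
0.0147 20.7
tcp [ 0.6382 -0.0983  0.2541] yaw -47.61 t 21.45 F [-0.69 -0.98  0.26] w 0.0587
 total shift now-axes/0.12: [-0.0443 -0.0224  0.5754]  target-yaw-axes: [-0.0373 -0.0232  0.5759]  turn/120: [-0.0006 -0.0058  0.    ] deg [-0.08 -0.69  0.  ]
```

Call:
{"name": "apply_moves", "arguments": {
  "dp": [
    [-0.033,-0.02,0.05],
    [0,0,0.1],
    [0,0,0.1],
    [0,0,0.05],
    [0,0,0]
  ],
  "twist": [
    [0,-0.006,0],
    [0,0,0],
    [0,0,0],
    [0,0,0],
    [0,0,0]
  ],
  "jaw": [80,80,80,80,80]
}}

```text
clock: 21.95
tcp_pos: [0.637, -0.0935, 0.2149]
orientation: [-2.868, 1.281, 0.002]
contact_force: [-0.0, -0.3, 0.2]
grip_width: 0.0592
```

Run:
```python
from h import *
from bench import r
o,f=snap(r,"w24"); delta(o,[.6371,-.0935,.185])
a=cv2.resize(f["color"][200:330,240:400],None,fx=5,fy=4.6,interpolation=cv2.INTER_CUBIC)
a=cv2.resize(f["color"][200:330,240:400],None,fx=4.5,fy=4.5,interpolation=cv2.INTER_CUBIC);cv2.imwrite("pics/c24.png",a[:,:,::-1])
```

```text
tcp [ 0.637  -0.0935  0.2149] yaw -48.13 t 21.95 F [-0.   -0.32  0.19] w 0.0592
 total shift now-axes/0.12: [ 0.0011 -0.0008  0.2489]  target-yaw-axes: [ 0.0007 -0.0007  0.2489]  turn/120: [0.0001 0.0007 0.    ] deg [0.01 0.08 0.  ]
```

View pics/c24.png

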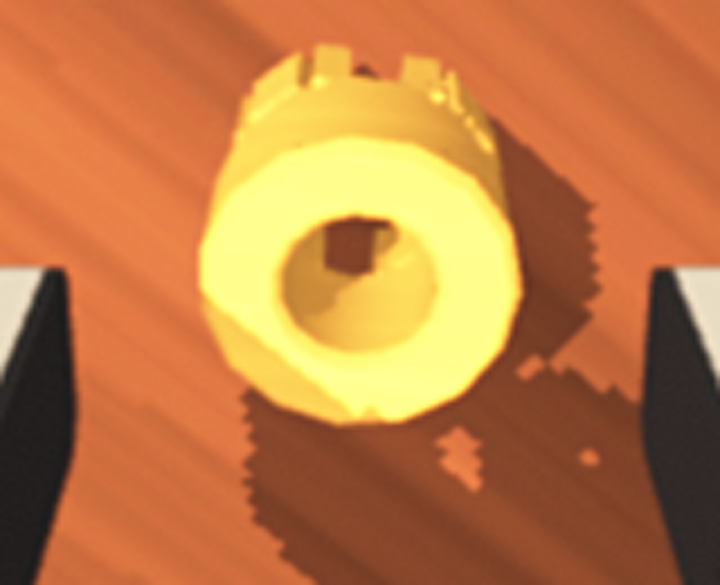

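Call:
{"name": "apply_moves", "arguments": {
  "dp": [
    [0,0,0.08],
    [0,0,0.08],
    [0,0,0.06],
    [0,0,0.025],
    [0,0,0],
    [0,0,0],
    [0,0,0],
    [0,0,0],
    [0,0,0],
    [0,0,0]
  ],
  "twist": [
    [0,0,0],
    [0,0,0],
    [0,0,0],
    [0,0,0],
    [0,0,0],
    [0,0,0],
    [0,0,0],
    [0,0,0],
    [0,0,0],
    [0,0,0]
  ],
  "jaw": [80,80,80,80,80,255,255,255,255,255]
}}

```text
clock: 23.0
tcp_pos: [0.6375, -0.0934, 0.184]
orientation: [-2.867, 1.281, 0.0]
contact_force: [-0.1, 0.3, -1.7]
grip_width: 0.0347
```

Run:
```python
from h import *
from bench import r
delta(r.get_obs(),[.5983,.1744,.37])
f=dict(np.load("w24.npz")); o={k[2:]:f[k] for k in f if k[:2]=="o_"}
g=lambda u,v,z:wr(o,f,239.6+u/4.5,199.6+v/4.5,z)[:2]
c=g(360,281,.033);print(c)
for u,v,z in((377,60,0),(352,52,0),(402,62,0)):
    p=g(u,v,z)-c; print(np.hypot(*p).round(4),np.degrees(np.arctan2(p[1],p[0])).round(1))
```

```text
tcp [ 0.6375 -0.0934  0.184 ] yaw -48.15 t 23.0 F [-0.1   0.28 -1.73] w 0.0347
 total shift now-axes/0.12: [-1.8806 -1.2472 -1.548 ]  target-yaw-axes: [-1.88   -1.2459 -1.5498]  turn/120: [-0.0004  0.0002 -0.    ] deg [-0.05  0.02 -0.  ]
[ 0.63737304 -0.09291535]
0.0138 33.0
0.0148 46.0
0.0144 20.2
```

Call:
{"name": "apply_moves", "arguments": {
  "dp": [
    [0,0,-0.1],
    [0,0,-0.35],
    [0,0,-0.4],
    [0,0,-0.4],
    [-0.1,-0.03,-0.3],
    [-0.35,-0.11,-0.08],
    [-0.38,-0.12,0],
    [-0.38,-0.12,0],
    [-0.38,-0.12,0],
    [-0.2,-0.06,0],
    [-0.05,-0.01,0],
    [0,0,0],
    [0,0,0]
  ],
  "twist": [
    [0,0,0],
    [0,0,0],
    [0,0,0],
    [0,0,0],
    [0,0,0],
    [0,0,0],
    [0,0,0],
    [0,0,0],
    [0,0,0],
    [0,0,0],
    [0,0,0],
    [0,0,0],
    [0,0,0]
  ],
  "jaw": [255,255,255,255,255,255,255,255,255,255,255,255,255]
}}

```text
clock: 24.3
tcp_pos: [0.5372, 0.1217, 0.3988]
orientation: [-2.861, 1.284, -0.017]
contact_force: [-0.0, -0.3, -1.0]
grip_width: 0.035
```

Run:
```python
from h import *
from bench import r
o,f=snap(r,"w25"); delta(o,[.5983,.1744,.36]); print(o["joints"].round(2))
```

```text
tcp [0.5372 0.1217 0.3988] yaw -48.35 t 24.3 F [-0.   -0.29 -1.  ] w 0.035
 total shift now-axes/0.12: [ 0.0073 -0.6693  0.3297]  target-yaw-axes: [ 0.0097 -0.6723  0.3236]  turn/120: [-0.0043 -0.0037  0.    ] deg [-0.52 -0.44  0.  ]
[ 0.05  0.32 -0.47  1.84  0.17  1.01 -1.33]
```

View pics/w25.png

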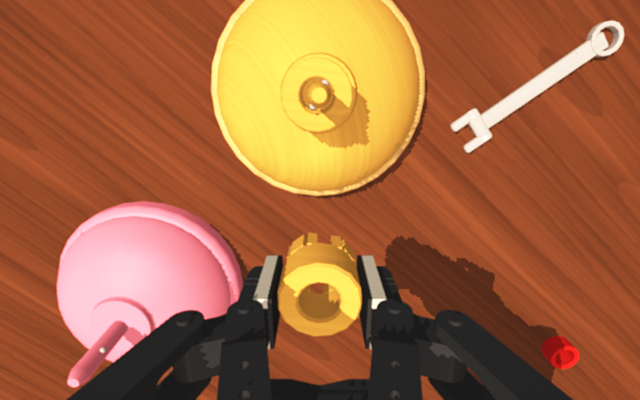

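Run:
```python
from h import *
f=dict(np.load("w25.npz"))
a=cv2.resize(f["color"][65:125,286:346],None,fx=8,fy=8,interpolation=cv2.INTER_CUBIC)
b=cv2.resize(f["color"][225:345,270:375],None,fx=4,fy=4,interpolation=cv2.INTER_CUBIC)
a=cv2.copyMakeBorder(a,0,0,0,0,0);im=np.zeros((480,480+420,3),np.uint8);im[:,:480]=a;im[:,480:]=b
cv2.imwrite("pics/c25.png",cv2.resize(im,None,fx=.88,fy=.88)[:,:,::-1])
```

View pics/c25.png

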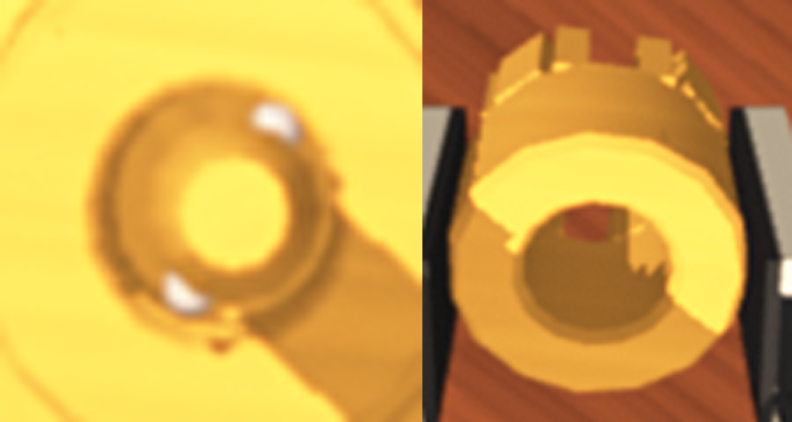

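Run:
```python
from h import *
f=dict(np.load("w25.npz")); o={k[2:]:f[k] for k in f if k[:2]=="o_"}
k=7.04; g=lambda u,v:(285.6+u/k,64.6+v/k)
A=wr(o,f,*g(277,122),.1235);B=wr(o,f,*g(185,293),.1235);d=A-B
pin=np.degrees(np.arctan2(d[1],d[0]));print("pin",pin,np.hypot(*d[:2]),((A+B)/2).round(4)); print("stemtop",wr(o,f,*g(236,213),.153).round(4))
k2=3.52; h=lambda u,v,z:tl(f,269.6+(u-422.4)/k2,224.6+v/k2,z)[:2]
c=h(598,262,.151);print("rim centre tool",c)
y=yaw(o)
for u,v in((613,42),(588,37),(638,42)):
    p=h(u,v,.184)-c; a=np.degrees(np.arctan2(p[1],p[0])); print(np.hypot(*p).round(4),"tool ang",a.round(1),"world",(y-a).round(1))
```

```text
pin 12.150302112438743 0.018216110859389338 [0.5986 0.1744 0.1235]
stemtop [0.5987 0.174  0.153 ]
rim centre tool [ 3.30602316e-05 -5.39971381e-04]
0.0132 tool ang -80.9 world 32.5
0.0139 tool ang -95.7 world 47.4
0.0142 tool ang -66.9 world 18.5
```

The pin runs at about 12° in world axes and the slots at about 32.5°, so about +20° about tool z is needed. I'll move above the stem, pre-turn about 10° and then search the rest by feel.

Call:
{"name": "apply_moves", "arguments": {
  "dp": [
    [0,-0.25,0],
    [0.003,-0.25,0.05],
    [0,-0.12,0.05],
    [0,0,0.05],
    [0,0,0.05],
    [0,0,0]
  ],
  "twist": [
    [-0.004,-0.004,0],
    [0,0,0],
    [0,0,0],
    [0,0,0.042],
    [0,0,0.042],
    [0,0,0]
  ],
  "jaw": [255,255,255,255,255,255]
}}

```text
clock: 24.95
tcp_pos: [0.5999, 0.16, 0.3716]
orientation: [2.719, -1.563, -0.0]
contact_force: [-0.0, -0.4, -1.0]
grip_width: 0.0346
```

Run:
```python
from h import *
from bench import r
o=r.get_obs(); delta(o,[.5983,.1740,.345]); print(o["joints"].round(2))
```

```text
tcp [0.5999 0.16   0.3716] yaw -59.8 t 24.95 F [-0.03 -0.37 -0.97] w 0.0346
 total shift now-axes/0.12: [-0.1078 -0.048   0.2209]  target-yaw-axes: [-0.1072 -0.047   0.2214]  turn/120: [ 0.0024 -0.0013 -0.    ] deg [ 0.28 -0.16 -0.  ]
[-0.06  0.45 -0.41  1.7   0.21  1.03 -1.58]
```

Call:
{"name": "apply_moves", "arguments": {
  "dp": [
    [-0.06,-0.026,0.05],
    [-0.033,-0.016,0.05],
    [0,0,0.05],
    [0,0,0]
  ],
  "twist": [
    [0.0024,-0.0013,0],
    [0,0,0],
    [0,0,0],
    [0,0,0]
  ],
  "jaw": [255,255,255,255]
}}

```text
clock: 25.35
tcp_pos: [0.5989, 0.1709, 0.3518]
orientation: [2.725, -1.562, -0.0]
contact_force: [-0.2, 0.5, -1.6]
grip_width: 0.0344
```

Run:
```python
from h import *
from bench import r
o,f=snap(r,"w26"); delta(o,[.5983,.1740,.345])
a=cv2.resize(f["color"][140:340,240:400],None,fx=3,fy=3,interpolation=cv2.INTER_CUBIC)
cv2.imwrite("pics/c26.png",a[:,:,::-1])
```

```text
tcp [0.5989 0.1709 0.3518] yaw -59.64 t 25.35 F [-0.19  0.5  -1.63] w 0.0344
 total shift now-axes/0.12: [-0.0245 -0.0086  0.0564]  target-yaw-axes: [-0.0245 -0.0086  0.0564]  turn/120: [ 0.0004 -0.0002 -0.    ] deg [ 0.04 -0.02 -0.  ]
```

View pics/c26.png

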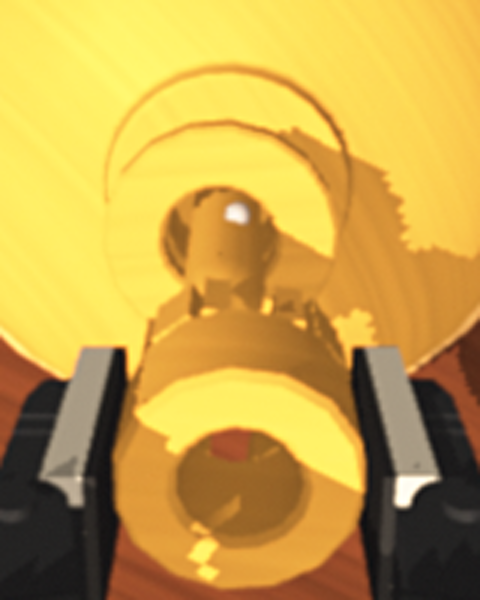

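The stem axis is at column 228 and the bushing at 240 in the crop, which matches the remaining −3 mm. Correcting it and starting down.

Call:
{"name": "apply_moves", "arguments": {
  "dp": [
    [-0.022,-0.008,0.02],
    [0,0,0.03],
    [0,0,0],
    [0,0,0]
  ],
  "twist": [
    [0,0,0],
    [0,0,0],
    [0,0,0],
    [0,0,0]
  ],
  "jaw": [255,255,255,255]
}}

```text
clock: 25.8
tcp_pos: [0.5986, 0.1741, 0.3465]
orientation: [-2.726, 1.561, -0.002]
contact_force: [0.1, 0.6, -1.8]
grip_width: 0.0342
```

Run:
```python
from h import *
from bench import r
o,f=snap(r,"w27"); delta(o,[.5983,.1740,.325])
a=cv2.resize(f["color"][140:340,240:400],None,fx=3,fy=3,interpolation=cv2.INTER_CUBIC)
cv2.imwrite("pics/c27.png",a[:,:,::-1])
```

```text
tcp [0.5986 0.1741 0.3465] yaw -59.6 t 25.8 F [ 0.06  0.61 -1.82] w 0.0342
 total shift now-axes/0.12: [-0.0008  0.0029  0.179 ]  target-yaw-axes: [-0.0006  0.0028  0.179 ]  turn/120: [-0.0005 -0.0003  0.    ] deg [-0.06 -0.04  0.  ]
```

View pics/c27.png

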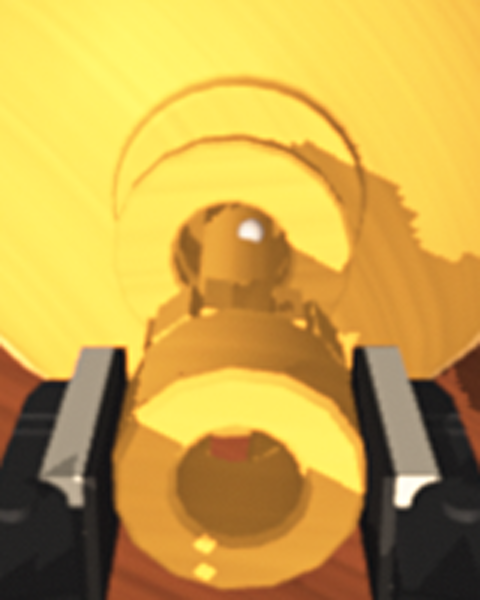

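Call:
{"name": "apply_moves", "arguments": {
  "dp": [
    [0,0.002,0.03],
    [0,0,0.03],
    [0,0,0.03],
    [0,0,0.03],
    [0,0,0]
  ],
  "twist": [
    [0,0,0],
    [0,0,0],
    [0,0,0],
    [0,0,0],
    [0,0,0]
  ],
  "jaw": [255,255,255,255,255]
}}

```text
clock: 26.35
tcp_pos: [0.5985, 0.1736, 0.3308]
orientation: [-2.725, 1.562, -0.002]
contact_force: [-0.0, -0.4, -0.6]
grip_width: 0.0346
```

Run:
```python
from h import *
from bench import r
o,f=snap(r,"w28"); delta(o,[.5983,.1740,.3095])
a=cv2.resize(f["color"][140:340,240:400],None,fx=3,fy=3,interpolation=cv2.INTER_CUBIC)
cv2.imwrite("pics/c28.png",a[:,:,::-1])
```

```text
tcp [0.5985 0.1736 0.3308] yaw -59.63 t 26.35 F [-0.03 -0.42 -0.57] w 0.0346
 total shift now-axes/0.12: [-0.0038 -0.0004  0.1777]  target-yaw-axes: [-0.0037 -0.0005  0.1777]  turn/120: [-0.0005 -0.0005  0.    ] deg [-0.06 -0.06  0.  ]
```

View pics/c28.png

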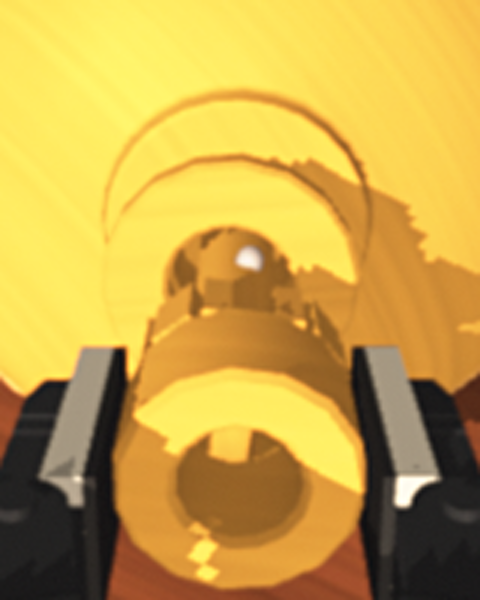

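Call:
{"name": "apply_moves", "arguments": {
  "dp": [
    [-0.004,0,0.025],
    [0,0,0.025],
    [0,0,0.025],
    [0,0,0.025],
    [0,0,0.025],
    [0,0,0]
  ],
  "twist": [
    [0,0,0],
    [0,0,0],
    [0,0,0],
    [0,0,0],
    [0,0,0],
    [0,0,0]
  ],
  "jaw": [255,255,255,255,255,255]
}}

```text
clock: 27.0
tcp_pos: [0.5985, 0.1742, 0.315]
orientation: [-2.725, 1.561, -0.003]
contact_force: [0.4, 0.4, -1.3]
grip_width: 0.0348
```

Run:
```python
from h import *
from bench import r
o,f=snap(r,"w29"); delta(o,[.5983,.1740,.3095]); print(o["moment"].round(2))
a=cv2.resize(f["color"][140:340,240:400],None,fx=3,fy=3,interpolation=cv2.INTER_CUBIC)
cv2.imwrite("pics/c29.png",a[:,:,::-1])
```

```text
tcp [0.5985 0.1742 0.315 ] yaw -59.63 t 27.0 F [ 0.4   0.35 -1.33] w 0.0348
 total shift now-axes/0.12: [0.0007 0.0026 0.0459]  target-yaw-axes: [0.0007 0.0025 0.0459]  turn/120: [-0.001  -0.0005  0.    ] deg [-0.12 -0.06  0.  ]
[-0.03 -0.   -0.01]
```

View pics/c29.png

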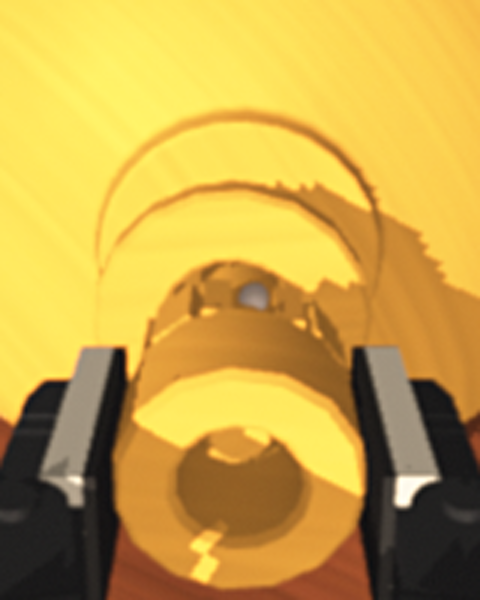

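The near slot, at column 235, stops just left of the pin end at column 255. Turning +z brings it on. I'll turn most of the way and look.

Call:
{"name": "apply_moves", "arguments": {
  "dp": [
    [0,0.001,0.015],
    [0,0,0.01],
    [0,0,0],
    [0,0,0]
  ],
  "twist": [
    [0,0,0.035],
    [0,0,0.03],
    [0,0,0],
    [0,0,0]
  ],
  "jaw": [255,255,255,255]
}}

```text
clock: 27.45
tcp_pos: [0.5986, 0.1743, 0.3126]
orientation: [-2.609, 1.746, -0.004]
contact_force: [0.3, -0.3, -0.7]
grip_width: 0.0345
```

Run:
```python
from h import *
from bench import r
o,f=snap(r,"w30"); delta(o,[.5985,.1742,.3085]); print(o["moment"].round(2))
a=cv2.resize(f["color"][210:340,260:380],None,fx=4.5,fy=4.5,interpolation=cv2.INTER_CUBIC)
cv2.imwrite("pics/c30.png",a[:,:,::-1])
```

```text
tcp [0.5986 0.1743 0.3126] yaw -67.59 t 27.45 F [ 0.26 -0.31 -0.73] w 0.0345
 total shift now-axes/0.12: [0.0003 0.0013 0.0339]  target-yaw-axes: [0.0004 0.0012 0.0339]  turn/120: [-0.0014 -0.0004  0.    ] deg [-0.17 -0.05  0.  ]
[-0.02  0.03  0.03]
```

View pics/c30.png

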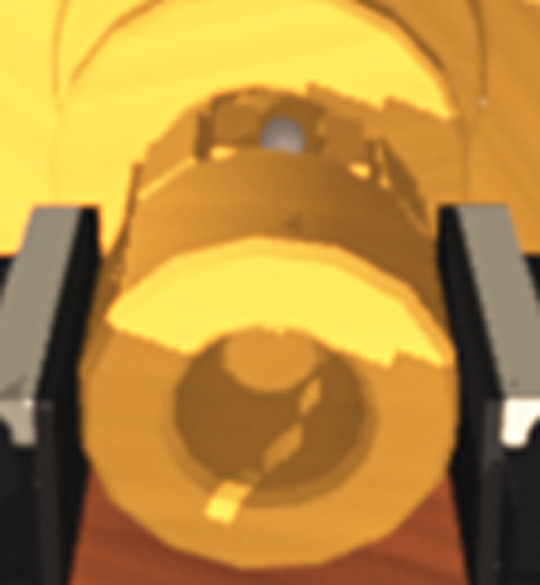

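The gap between the teeth, columns 258–320, now lines up with the pin at column 283. I work out both at about 6° from the tool axis. Lowering gently to feel for contact or the drop.

Call:
{"name": "apply_moves", "arguments": {
  "dp": [
    [0,0.001,0.015],
    [0,0,0.015],
    [0,0,0.012],
    [0,0,0.012],
    [0,0,0]
  ],
  "twist": [
    [0,0,0],
    [0,0,0],
    [0,0,0],
    [0,0,0],
    [0,0,0]
  ],
  "jaw": [255,255,255,255,255]
}}

```text
clock: 28.0
tcp_pos: [0.5986, 0.1741, 0.3056]
orientation: [-2.611, 1.743, -0.004]
contact_force: [0.1, 0.0, -1.4]
grip_width: 0.0348
```

Run:
```python
from h import *
from bench import r
o=r.get_obs(); delta(o,[.5985,.1742,.300]); print(o["moment"].round(2))
```

```text
tcp [0.5986 0.1741 0.3056] yaw -67.47 t 28.0 F [ 0.07  0.04 -1.41] w 0.0348
 total shift now-axes/0.12: [-0.0008  0.0005  0.047 ]  target-yaw-axes: [-0.0008  0.0003  0.047 ]  turn/120: [-0.0015 -0.0003  0.    ] deg [-0.18 -0.03  0.  ]
[0.01 0.   0.02]
```

No contact at 0.3056, which is already 3 mm below the height where the teeth would rest on the pin. The slot is over the pin, so I'll continue.

Call:
{"name": "apply_moves", "arguments": {
  "dp": [
    [0,0,0.012],
    [0,0,0.012],
    [0,0,0.012],
    [0,0,0]
  ],
  "twist": [
    [0,0,0],
    [0,0,0],
    [0,0,0],
    [0,0,0]
  ],
  "jaw": [255,255,255,255]
}}

```text
clock: 28.4
tcp_pos: [0.5986, 0.1741, 0.3009]
orientation: [-2.611, 1.743, -0.004]
contact_force: [-0.7, 0.2, -1.6]
grip_width: 0.0348
```

Run:
```python
from h import *
from bench import r
o,f=snap(r,"w31"); delta(o,[.5985,.1742,.299]); print(o["moment"].round(2))
a=cv2.resize(f["color"][210:340,260:380],None,fx=4.5,fy=4.5,interpolation=cv2.INTER_CUBIC)
cv2.imwrite("pics/c31.png",a[:,:,::-1])
```

```text
tcp [0.5986 0.1741 0.3009] yaw -67.46 t 28.4 F [-0.69  0.2  -1.61] w 0.0348
 total shift now-axes/0.12: [-0.0009  0.0008  0.0157]  target-yaw-axes: [-0.0009  0.0007  0.0157]  turn/120: [-0.0015 -0.0003  0.    ] deg [-0.18 -0.03  0.  ]
[0.04 0.05 0.02]
```

View pics/c31.png

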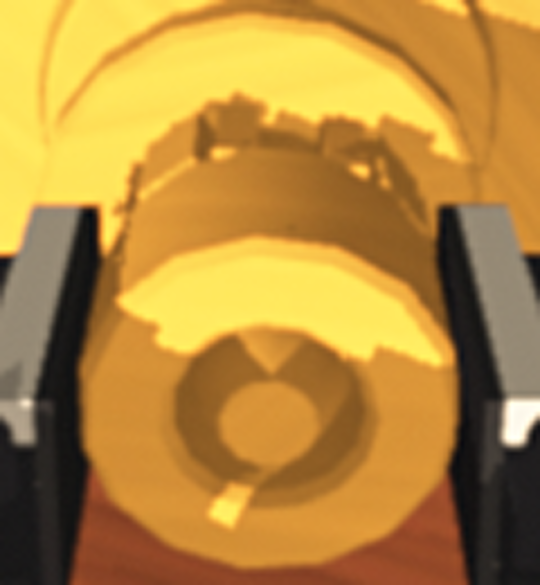

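The pin is hidden inside the slot and the stem is centred in the bore. Easing down the last 2 mm.

Call:
{"name": "apply_moves", "arguments": {
  "dp": [
    [0,0,0.008],
    [0,0,0.008],
    [0,0,0]
  ],
  "twist": [
    [0,0,0],
    [0,0,0],
    [0,0,0]
  ],
  "jaw": [255,255,255]
}}

```text
clock: 28.75
tcp_pos: [0.5987, 0.1742, 0.299]
orientation: [-2.611, 1.743, -0.004]
contact_force: [0.4, -0.5, -1.6]
grip_width: 0.0348
```

Call:
{"name": "apply_moves", "arguments": {
  "dp": [
    [0,0,0],
    [0,0,0],
    [0,0,0],
    [0,0,0],
    [0,0,-0.05],
    [0,0,-0.2],
    [0,0,-0.3],
    [0,0,-0.3],
    [0,0,-0.2],
    [0,0,0]
  ],
  "twist": [
    [0,0,0],
    [0,0,0],
    [0,0,0],
    [0,0,0],
    [0,0,0],
    [0,0,0],
    [0,0,0],
    [0,0,0],
    [0,0,0],
    [0,0,0]
  ],
  "jaw": [80,80,80,80,80,80,80,80,80,80]
}}

```text
clock: 29.75
tcp_pos: [0.5982, 0.1743, 0.432]
orientation: [-2.611, 1.742, -0.004]
contact_force: [-0.1, -0.1, -0.5]
grip_width: 0.0587
```

Run:
```python
from h import *
from bench import r
o,f=snap(r,"w32"); delta(o,[.5985,.1742,.299])
s,fs=snap(r,"s32","side"); snap(r,"t32","top")
p=fs["color"][210:340,180:310];w=f["color"][130:260,255:385]
cv2.imwrite("pics/c32.png",cv2.resize(np.hstack([p,w]),None,fx=3,fy=3,interpolation=cv2.INTER_CUBIC)[:,:,::-1])
# height of bushing top from depth, side and wrist
for n,g in(("side",fs),):
    ys,xs=np.mgrid[215:290,220:255]; z=g["z_map"][ys,xs]; K=np.linalg.inv(g["intrinsics"])
    P=(np.stack([xs,ys,np.ones_like(xs)],-1)@K.T)*z[...,None]; W=(P-g["t"])@g["R"]
    m=(z>0)&(np.hypot(W[...,0]-.5986,W[...,1]-.1744)<.02)&(np.hypot(W[...,0]-.5986,W[...,1]-.1744)>.0105)
    print(n,np.round(np.sort(W[...,2][m])[-40::4],4))
R=Ro.from_rotvec(o["orientation"]).as_matrix();H=f["hand_eye"]
ys,xs=np.mgrid[100:330,240:400]; z=f["z_map"][ys,xs];K=np.linalg.inv(f["intrinsics"])
P=(np.stack([xs,ys,np.ones_like(xs)],-1)@K.T)*z[...,None]; W=(P@H[:3,:3].T+H[:3,3])@R.T+o["tcp_pos"]
d=np.hypot(W[...,0]-.5986,W[...,1]-.1744)
for a,b,lo in((.0105,.017,.14),(.02,.025,.10),(0,.004,.15)):
    m=(z>0)&(d>a)&(d<b)&(W[...,2]>lo); q=W[m]; print(a,m.sum(),q.mean(0).round(4),q[:,2].std().round(4))
    if m.sum()>10:
        c,*_=np.linalg.lstsq(np.c_[q[:,:2],np.ones(len(q))],q[:,2],rcond=None);print(" slopes",c[:2].round(3))
```

```text
tcp [0.5982 0.1743 0.432 ] yaw -67.43 t 29.75 F [-0.12 -0.15 -0.53] w 0.0587
 total shift now-axes/0.12: [0.0017 0.0021 1.1085]  target-yaw-axes: [ 0.0019 -0.0022  1.1085]  turn/120: [-0.0019 -0.0001  0.    ] deg [-0.23 -0.01  0.  ]
side [0.1464 0.1467 0.1468 0.1469 0.1472 0.1473 0.1476 0.1478 0.1484 0.1487]
0.0105 892 [0.5994 0.1749 0.1462] 0.001
 slopes [-0.017 -0.014]
0.02 611 [0.6083 0.1791 0.113 ] 0.0013
 slopes [-0.035 -0.006]
0 77 [0.5986 0.1744 0.1514] 0.0006
 slopes [-0.006  0.056]
```

View pics/c32.png

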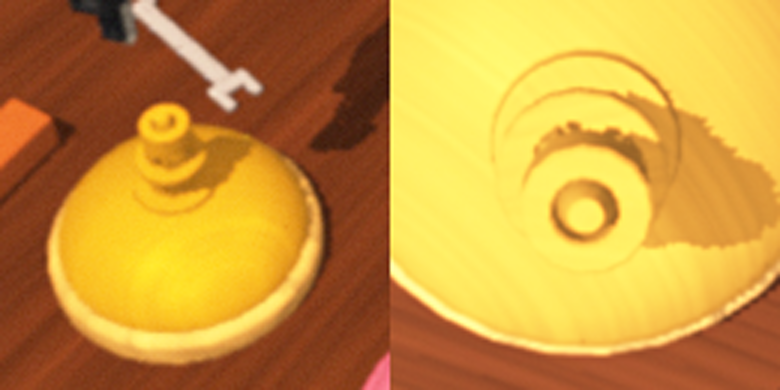

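Depth puts the bushing top 5.2 mm below the stem top (seated value is 5.0) and the washer's top 38.4 mm below it (seated value is 38.0). The bushing top is level to about 0.02 rad and the gripper is well clear. Handing in.

Run:
```python
from bench import r
print(r.hand_in())
```

```text
the job is handed in; nothing more can be done
None
```

I threaded the spacer, the washer and then the bushing (teeth down) onto the lid's stem and released them. I handed the job in at about 30 s of the 72 s allowed. The hand-in gives no verdict, so success is judged only from my own checks.

**How the bushing went on:** I did not search for the slots by feel. I measured the pin and slot directions in the camera images and turned the bushing to match. It went straight over the pin without catching.

**Forces:** At the end of each move call, the wrist force never read more than about 2 N. I had no readings within the moves themselves.

**Last checks:**
- **Bushing height:** its top is 5.2 mm below the stem top by wrist depth (5.0 mm when fully home).
- **Washer height:** its upper face is 38.4 mm below the stem top (38.0 mm when seated).
- **Level and clear:** the bushing top is level to about 0.02 rad. The gripper is open and more than 10 cm above the parts.
- **Spacer:** no direct check at the end because the other parts cover it, but the heights above it match a seated spacer.

**Disagreements and corrections:**
- The depth readings put the stem top about 1.5 mm below its nominal 153 mm, within calibration and lid give, so I used height differences instead.
- My early estimates of the slot angle ranged from 26° to 43°. A closer wrist view gave about 33°, and I used that.
- The first grip on the spacer was too shallow, so I released it and gripped again.
- I saw no sign of contact with the bystanders, but I did not measure their positions again at the end.

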